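Gauge the drum-material coupons and rack them

TASK

With the hand brush, and not with the fingers, sweep all the offcuts off the gauge plate into the yellow tray at its side. Then check the sample coupons that are there in the order brown, blue, white: lay each flat on the clean plate under the foot, press the gauge's red cap down until the foot rests firmly on the coupon, without forcing it, and keep it there for a second. Finish with every coupon pushed fully home in the sleeve of its own colour, the gauge let up again, the brush back on its mat, lying along it bristles down, and nothing else on the bench disturbed.

Things in the scene. Friction and masses are not known exactly. Their poses are not given: they have to be found in the camera images.
- gauge: fixed thickness gauge: dark granite plate 200 (x) x 130 (y) mm, top 40 mm above the bench. Origin on the bench under the plate's centre, x away from the robot, y left. White column behind (x 55 to 100, 60 mm wide, 155 mm high). A sprung slide on it carries the foot (at x = 20, y = 0) under an arm (x 5 to 55, 30 mm wide, top at 145 mm when up) and the red cap over the column (x = 78, y = 0).
- tray_in (a point): centre of the inner floor (4 mm above the bench) of the yellow open scrap tray fixed along the gauge plate's +y side: inside x = -96 to 66 mm, y = 65 to 141 mm in the gauge's frame, walls 34 mm high, so lower than the plate
- plunger (a joint): travel of the gauge's sprung slide in m: 0 = foot fully up, 60 mm above the plate; grows as the red cap is pressed down, at most 0.058. Thickness of the part = 0.060 - reading. A spring lifts it again when let go; pressing takes about 2 N at the top to 5 N near the bottom.
- cap_top (a point): centre of the top of the red press cap (40 mm across) that drives the slide down, 230 mm above the bench when up
- foot: steel measuring foot under the slide's arm, a disc 24 mm across; origin at the centre of its underside
- bay_brown: fixed steel sleeve, brown roof, for the brown coupon; three, 85 mm apart, order varies. Level slot 54 wide, 22 high, open to -x: mouth x = -35, back stop x = +35 mm. Origin under its middle, x into the slot. Floor 6 mm above origin to x = -60, then a ramp down to x = -82; flared guides 12 mm high from x = -57 to the mouth; roof top at 33 mm. A coupon fully home has its centre at x = -35.
- bay_blue: fixed steel sleeve, blue roof, for the blue coupon; three, 85 mm apart, order varies. Level slot 54 wide, 18 high, open to -x: mouth x = -35, back stop x = +35 mm. Origin under its middle, x into the slot. Floor 6 mm above origin to x = -60, then a ramp down to x = -82; flared guides 12 mm high from x = -57 to the mouth; roof top at 29 mm. A coupon fully home has its centre at x = -35.
- bay_white: fixed steel sleeve, white roof, for the white coupon; three, 85 mm apart, order varies. Level slot 54 wide, 26 high, open to -x: mouth x = -35, back stop x = +35 mm. Origin under its middle, x into the slot. Floor 6 mm above origin to x = -60, then a ramp down to x = -82; flared guides 12 mm high from x = -57 to the mouth; roof top at 37 mm. A coupon fully home has its centre at x = -35.
- brown: sample coupon, brown drum-lid board, a plain flat slab 140 x 50 x 16 mm, about 0.1 kg; origin at the centre of its underside, x along its length, y across its width, z up. Lies flat on the bench at the start. May be absent (None).
- blue: sample coupon, blue drum plastic, a plain flat slab 140 x 50 x 12 mm, about 0.1 kg; origin at the centre of its underside, x along its length, y across its width, z up. Lies flat on the bench at the start. May be absent (None).
- white: sample coupon, white canister plastic, a plain flat slab 140 x 50 x 20 mm, about 0.1 kg; origin at the centre of its underside, x along its length, y across its width, z up. Lies flat on the bench at the start. May be absent (None).
- brush: hand brush, 0.12 kg, standing on its bristles: head 124 x 30 mm (bristles 120 x 26, 24 mm high), head top at 42 mm; straight green handle 20 mm wide from x = -62 to -158 mm, 24 to 42 mm above the bristle tips (good grip at x = -85). Origin at the bristle tips under the head's middle; x from handle to head, z up.
- brush_centre (a point): middle of the brush's whole length, at the bristle tips' level (50 mm from the head's middle towards the handle)
- mat: light grey-blue rubber mat, 260 x 80 x 4 mm, the brush's place; origin at the centre of its underside, x along its length. The brush lies along it, handle to the mat's -x end.
- offcut1: chunky brown offcut, about 26 x 24 x 18 mm; origin at its middle. On the gauge plate at the start, x = -75 to 15 mm, y = -25 to 27 mm in the gauge's frame. May be absent (None).
- offcut2: chunky blue offcut, about 26 x 24 x 18 mm; origin at its middle. On the gauge plate at the start, x = -75 to 15 mm, y = -25 to 27 mm in the gauge's frame. May be absent (None).
- offcut3: chunky white offcut, about 26 x 24 x 18 mm; origin at its middle. On the gauge plate at the start, x = -75 to 15 mm, y = -25 to 27 mm in the gauge's frame. May be absent (None).
- offcut4: chunky brown offcut, about 26 x 24 x 18 mm; origin at its middle. On the gauge plate at the start, x = -75 to 15 mm, y = -25 to 27 mm in the gauge's frame. May be absent (None).
- weight: bystander: brass weight, 28 mm across, 30 mm high; origin at the centre of its underside
- jar: bystander: amber jar, 60 mm across, 80 mm high; origin at the centre of its underside
- bottle: bystander: white bottle, 150 mm high; origin at the centre of its underside
- beaker: bystander: glass beaker, 85 mm high; origin at the centre of its underside
- driver: bystander: screwdriver, 170 mm long; origin at the centre of its underside
- can: bystander: steel can, 100 mm high; origin at the centre of its underside
Not all that is in view belongs to the job. What is shaped like the brush but pink is not meant.

How it is judged:
By the outcome, as a careful person would: the job done as asked, in the order asked, and still so for the second after the job is handed in, with the robot touching nothing.
Of brown, blue, white only 2 to 3 are there at a start; the rules pass over those that are not, and their reading is None.
Of offcut1, offcut2, offcut3, offcut4 only 2 to 4 are there at a start; the rules pass over those that are not, and their reading is None.
At some moment in a run one of brown, blue, white may be knocked a few centimetres aside while the robot is not near it.
It also fails if it takes over 210 s, if anything falls off the work surface, if the arm or the gripper's body presses on something with over 40 N, if the wrist force passes 120 N, or if a joint passes its speed limit or range.

ROBOT

A 7-joint arm with a two-finger parallel gripper is mounted at the origin on the work surface. World frame = base frame: x ahead of the robot, y to its left, z up, the work surface at z = 0. Lengths are in mm, angles in rad, forces in N, time in s.
With the tool pointing down it reaches from about 425 to 925 mm from the base axis. Payload 6.8 kg.
Tool frame: the origin (TCP) lies at the centre of the arm's flange, where the gripper is bolted on; the fingertips stand 182 mm ahead of it and the grasp point (between the pads) lies 163 mm ahead of it; z points along the fingers, y is the line along which they close (so a half turn about z gives the same grasp; the last joint's range is limited). The gripper opens to 88 mm and grips with 3 to 60 N. Pads are 20 mm wide; open, the fingers measure 115 mm over their backs; the gripper's body (75 mm by 178 mm) begins 61 mm behind the grasp point.
Start: joints at [-1.332, 0.477, 0.022, 1.555, -0.011, 1.109, -0.083], TCP at [229.424, 634.828, 404.664] pointing down, gripper open.
Joint ranges: [-2.96, 2.96], [-0.34, 2.1], [-1.41, 1.46], [0.24, 2.44], [-1.37, 4.51], [0.17, 1.92], [-2.96, 2.96]. Speed limits (rad/s): [2.39, 2.39, 3.14, 3.14, 3.14, 3.14, 3.14].

INTERFACE

Orientations are given as a unit quaternion [x, y, z, w].
In Python, from rig import robot gives the robot as it stands. The module is installed in compiled form; this text tells all that it offers.
- The arm moves only by the tool play_rows, never from a script. Its argument "moves" is a list of rows, each an object with "xyz": the shift along the world's x, y, z normalised to -1 to 1, where 1 is 0.3 m, a list of three; "yaw": the turn about the world's z normalised to -1 to 1, where 1 is 180 degrees; "jaw": the opening, from -1 (shut) to 1 (fully open). In form: [{"xyz": [x, y, z], "yaw": yaw, "jaw": jaw}, ...]. A call has 1 to 5 rows; each row is the pose to reach, as a shift and turn from the pose commanded when the call began, turning the shorter way round; what a row does not reach only later rows make up. A row lasts 1/12 s, in which the tool goes at most 41.7 mm and 7.16 degrees, less where a joint would pass 70% of its speed; a pose out of reach is approached as far as the arm can. A call with a number of a shift or a turn outside -1 to 1 is refused whole. A call with a gripper value outside its range is refused whole. The fingers move at their own pace and stop on an object; the grip force is fixed at half the most. Time passes only in rows, so rows that repeat a pose let the fingers close. It gives the time, the measured TCP pose, the force, the opening and the grip force at its end, in the units of the state.
- robot.read_state(): the state, without advancing time (a new reading comes with each control period).
- robot.snapshot(name): name is "scene" or "top" or "wrist"; returns the picture (480x640x3 uint8, blue, green, red); there is no depth.
- robot.camera_model(name): a dict with "fx", "fy", "cx", "cy" (pixels), "pose" (4x4, takes a point from camera to world coordinates). Camera axes: x right, y down, z forward; pixel columns grow to the right and rows downward; lengths in mm; the calibration is good to about 2 mm. The wrist camera is an equidistant fisheye: a pixel r from the principal point sees the ray r / f radians off the axis. A picture is of the moment at which its call begins: read the wrist's pose just before it. camera_model takes no time and is no camera call; for the wrist camera it gives the pose at the moment of the call.
- robot.hand_in(): hands the job in; it is judged then, once.
The state is a dict: "time_s": time; "q": joint angles; "qvel": joint speeds; "tau": joint torques, N m; "ee_pos": TCP position; "tool_rot": TCP orientation; "ft_force": force on the tool from outside, world axes, zero at the start; "ft_torque": the same for the moment, N m; "grip_width": opening from 0.0 (shut) to 1.0 (fully open); "finger_force": force on a finger pad.
Only numpy, scipy, OpenCV 4.12 (cv2) and the standard library are available. Lean on these libraries where they do the work, as an engineer would, in place of code of your own. Each camera call takes 0.05 s, during which the arm holds its last target. There are 200 camera calls.

## Working session

There is one attempt and no reset: what is moved stays moved. The work goes in short steps, Python scripts to look and compute and a tool call to move; the robot and the scene stay as the last step left them, time stands still between calls to the robot, and variables do not carry over. Pictures are saved under pics/ and viewed, at most 14 in all, crops included, and the job is handed in when it is done.

Besides the shell and the picture viewer there is one more tool, called after "Request:" as a command line: name --argument value ..., lists and objects as JSON in quotes. play_rows: Moves the arm, as the interface text tells. Scaled input: -1 to 1 covers 0.3 m each way for a shift and 180 degrees each way for a turn. Its arguments: {"type":"object","properties":{"moves":{"type":"array"}},"required":["moves"]}

```bash
mkdir -p pics
cat > h.py <<'E'
import cv2, numpy as np, json
from rig import robot
def ray(m,u,v,fish=False):
    T=np.array(m["pose"],float); x=(u-m["cx"])/m["fx"]; y=(v-m["cy"])/m["fy"]
    if fish:
        t=np.hypot(x,y); d=np.array([x/t*np.sin(t),y/t*np.sin(t),np.cos(t)]) if t>1e-9 else np.array([0,0,1.])
    else: d=np.array([x,y,1.])
    d=T[:3,:3]@d
    return T[:3,3],d/np.linalg.norm(d)
def onz(m,u,v,z,fish=False):
    o,d=ray(m,u,v,fish); return o+d*(z-o[2])/d[2]
def tri(rs):
    A=0;b=0
    for o,d in rs:
        P=np.eye(3)-np.outer(d,d);A=A+P;b=b+P@o
    return np.linalg.solve(A,b)
def proj(m,p,fish=False):
    T=np.array(m["pose"],float); c=T[:3,:3].T@(np.array(p,float)-T[:3,3])
    if fish:
        r=np.hypot(c[0],c[1]);t=np.arctan2(r,c[2]);x,y=c[0]/r*t,c[1]/r*t
    else: x,y=c[0]/c[2],c[1]/c[2]
    return np.array([x*m["fx"]+m["cx"],y*m["fy"]+m["cy"]])
def shot(name,out):
    m=robot.camera_model(name); im=robot.snapshot(name); cv2.imwrite("pics/"+out+".png",im)
    json.dump({k:np.array(v).tolist() for k,v in m.items()},open("pics/"+out+".json","w")); return m,im
def load(out):
    return json.load(open("pics/"+out+".json")),cv2.imread("pics/"+out+".png")
E
python3 - <<'E'
from h import *
for n in("scene","top","wrist"):
    m,im=shot(n,n+"0"); print(n,m["fx"],m["cx"],m["cy"],np.round(m["pose"],3).tolist())
print(robot.read_state())
E
```

```text
scene 540.2468974448873 314.3332584278046 232.60710318988262 [[-0.753, 0.411, -0.514, 1269.697], [0.658, 0.445, -0.607, 830.422], [-0.021, -0.796, -0.605, 1032.116], [0.0, 0.0, 0.0, 1.0]]
top 573.8765394052059 316.69308012270363 239.58277205380193 [[0.013, -0.987, 0.159, 326.521], [-1.0, -0.013, -0.001, -53.922], [0.003, -0.159, -0.987, 1486.399], [0.0, 0.0, 0.0, 1.0]]
wrist 371.64829954431775 319.507756191503 241.16415279917004 [[0.34, 0.904, 0.261, 157.237], [0.941, -0.326, -0.094, 659.935], [-0.0, 0.278, -0.961, 384.139], [0.0, 0.0, 0.0, 1.0]]
{'time_s': 0.15, 'q': array([-1.33207076,  0.47758102,  0.02237545,  1.55615305, -0.0115312 ,
        1.10930036, -0.08308301]), 'qvel': array([ 0.00020565, -0.00101148,  0.00030418, -0.00340892,  0.00070157,
       -0.00060655, -0.00055013]), 'tau': array([ 1.81822666e-03, -5.83296955e+01,  1.53630137e+00, -2.72878629e+01,
       -5.42259472e-02,  1.44198386e-02,  9.81687435e-05]), 'ee_pos': array([229.37482554, 634.62693391, 403.9551576 ]), 'tool_rot': array([ 1.72546868e-01,  9.85001090e-01, -6.52376571e-04, -7.63094009e-05]), 'ft_force': array([0.62045481, 0.38031611, 0.14704933]), 'ft_torque': array([ 0.04855085,  0.01445515, -0.01636101]), 'finger_force': 0.0, 'grip_width': 1.0038583678380417}
```

View pics/scene0.png

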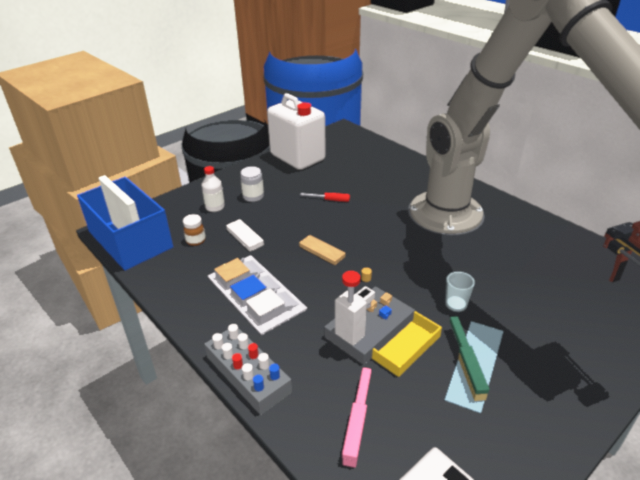

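View pics/top0.png

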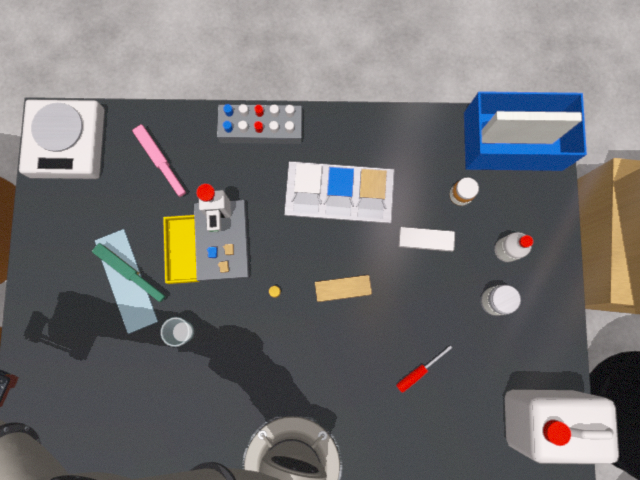

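The scene shows the brush (green) at (468,358) lying askew on the mat, and a pink look-alike at (357,418). In the top view the brush is at (130,272), the gauge plate at (222,240), the bays at (340,192), the brown coupon at (343,288) and the white one at (427,239). The white slab in the blue bin at (530,128) and the pink brush at (160,160) could be mistaken for wanted things. No blue coupon is visible so far. I choose the green brush and check it in crops.

Run:
```python
from h import *
m,im=load("top0"); 
cv2.imwrite("pics/c1.png",cv2.resize(im[170:350,80:270],None,fx=4,fy=4,interpolation=cv2.INTER_CUBIC)[:600 if 0 else 720][:, :760][0:600])
a=cv2.resize(im[150:310,270:470],None,fx=4,fy=4,interpolation=cv2.INTER_CUBIC)[:600]; cv2.imwrite("pics/c2.png",a)
m,im=load("scene0"); cv2.imwrite("pics/c3.png",cv2.resize(im[265:415,310:510],None,fx=4,fy=4,interpolation=cv2.INTER_CUBIC))
```

```text
(no output)
```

View pics/c1.png

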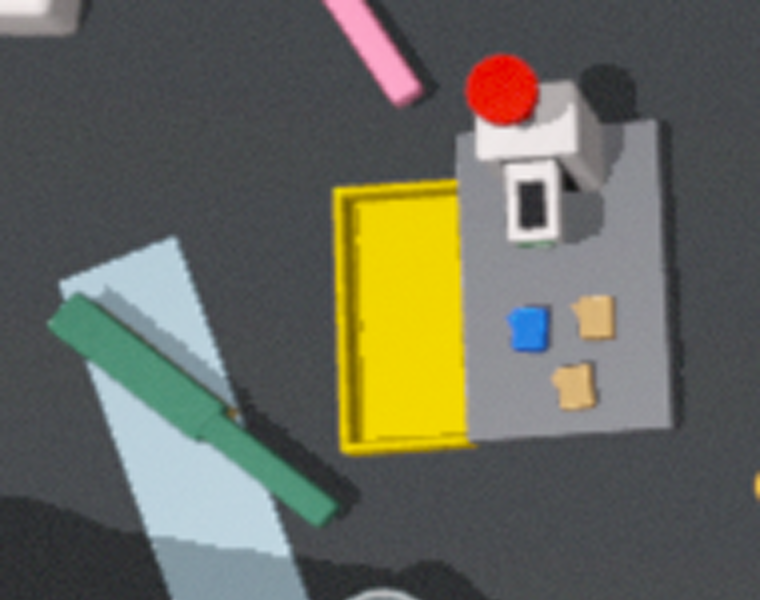

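View pics/c2.png

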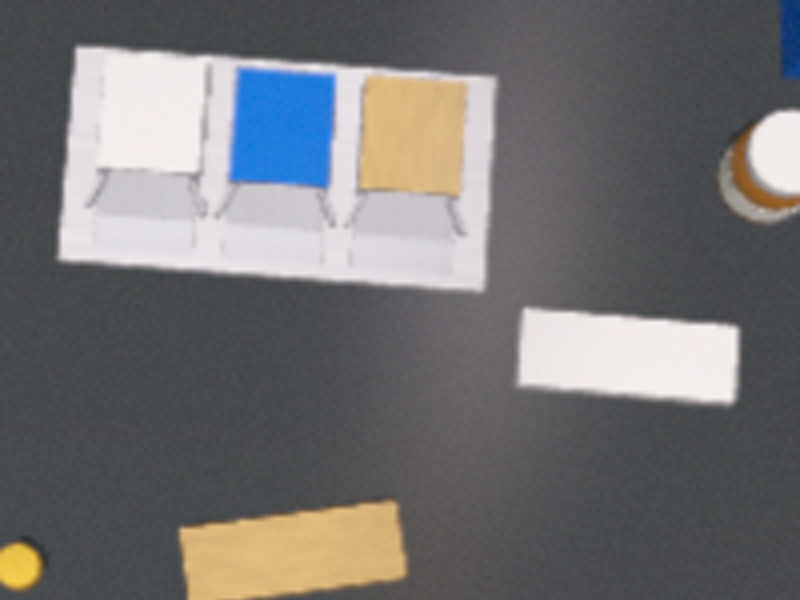

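View pics/c3.png

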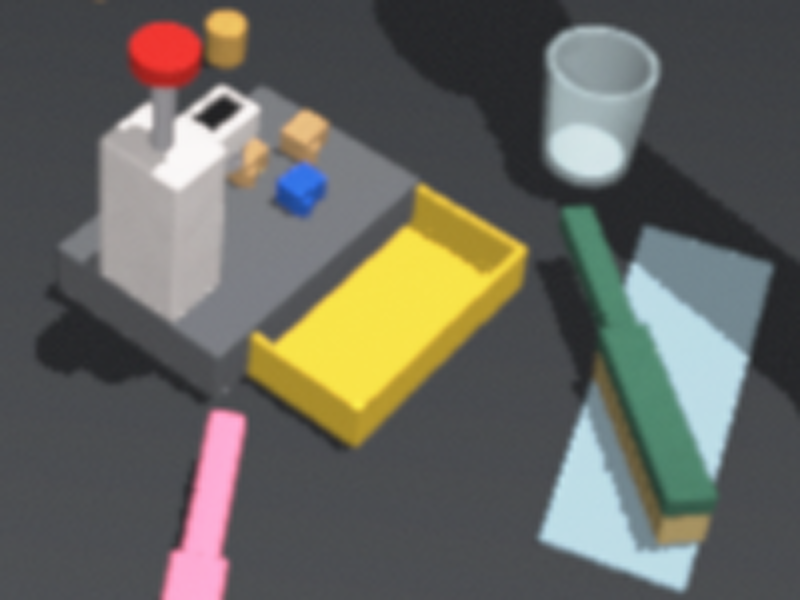

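Crops: the green brush's head end is at about (64,308) and its handle end at (328,517) in c1, lying diagonally over the mat. Three offcuts are on the plate: blue (530,328), brown (595,317) and brown (575,387). In c2 the bays run white, blue, brown from left to right; the brown coupon centre is about (293,551) and the white one about (629,356).

Run:
```python
from h import *
T,_=load("top0"); S,_=load("scene0")
t1=lambda u,v:(80+u/4,170+v/4); t2=lambda u,v:(270+u/4,150+v/4); s3=lambda u,v:(310+u/4,265+v/4)
def tr(n,a,b): print(n,np.round(tri([ray(T,*a),ray(S,*b)]),1))
tr("brush head end",t1(64,308),s3(691,501)); tr("handle end",t1(328,517),s3(577,208))
tr("cap",t1(502,89),s3(165,50)); tr("offblue",t1(533,328),s3(303,178)); tr("offbr4",t1(577,386),s3(306,128)); tr("offbr1",t1(598,316),s3(252,160))
tr("plate FL",t1(468,440),s3(420,182));tr("plate FR",t1(673,428),s3(262,87));tr("plate BL",t1(457,135),s3(222,355))
tr("tray corner out near",t1(341,453),s3(526,252)); tr("tray outer far",t1(333,187),s3(355,408))
def L(n,f,z,pts):
    P=np.array([onz(T,*f(*p),z)[:2] for p in pts]); print(n,np.round(P,1).tolist(),"c",np.round(P.mean(0),1)); return P
L("plate",t1,40,[(457,135),(658,120),(673,428),(468,440)])
for n,z,p in [("bw",37,[(103,54),(210,60),(203,172),(97,168)]),("bb",29,[(238,68),(336,73),(330,187),(230,183)]),("bbr",33,[(363,76),(466,82),(460,194),(358,190)]),("base",4,[(75,46),(497,75),(485,290),(58,260)]),("brown",16,[(179,527),(397,501),(407,577),(188,602)]),("white",20,[(524,308),(740,326),(735,405),(517,386)])]: 
    P=L(n,t2,z,p); print("  ang",np.round(np.degrees(np.arctan2(*( (P[1]-P[0]+P[2]-P[3])[::-1]))),1))
L("mat",t1,4,[(176,237),(60,283)]); tm=lambda u,v:(u,v)
L("mat near",tm,4,[(158,321),(132,333)])
L("brushtop",t1,42,[(80,293),(48,323),(338,508),(318,526)])
L("weight",tm,30,[(275,291)]);L("beaker",tm,85,[(177,330)])
```

```text
brush head end [531.7 508.4  39.2]
handle end [401.2 332.9  40.1]
cap [633.2 198.5 224.7]
offblue [519.5 207.8  53.9]
offbr4 [483.7 178.4  52.8]
offbr1 [527.5 169.4  47. ]
plate FL [451.  248.7  33.9]
plate FR [460.3 119.1  33.2]
plate BL [647.3 264.4  37.4]
tray corner out near [443.  329.3  27.8]
tray outer far [614.4 342.   33.2]
plate [[648.7, 261.6], [660.3, 132.5], [461.3, 116.5], [452.1, 245.5]] c [555.6 189. ]
bw [[760.4, 2.2], [757.3, -67.8], [682.2, -64.1], [683.9, 4.7]] c [720.9 -31.3]
  ang -92.0
bb [[754.5, -86.3], [752.0, -150.6], [675.2, -146.9], [677.0, -81.8]] c [ 714.7 -116.4]
  ang -91.9
bbr [[749.0, -168.1], [745.8, -235.4], [670.7, -231.0], [672.5, -164.8]] c [ 709.5 -199.8]
  ang -92.1
base [[775.6, 22.3], [759.3, -259.8], [613.1, -250.6], [629.5, 30.5]] c [ 694.4 -114.4]
  ang -93.3
brown [[453.5, -51.5], [472.0, -191.3], [423.4, -197.6], [405.7, -57.9]] c [ 438.7 -124.6]
  ang -82.6
white [[598.4, -273.7], [588.4, -413.8], [536.6, -409.3], [547.1, -268.7]] c [ 567.6 -341.4]
  ang -94.2
mat [[585.9, 450.3], [554.4, 524.0]] c [570.2 487.2]
mat near [[349.0, 347.8], [317.9, 412.3]] c [333.5 380.1]
brushtop [[542.3, 496.0], [522.8, 514.9], [408.2, 324.6], [396.8, 336.5]] c [467.5 418. ]
weight [[427.6, 48.9]] c [427.6  48.9]
beaker [[326.9, 278.9]] c [326.9 278.9]
```

Request:
play_rows --moves '[{"xyz":[0.36,-0.4,-0.14],"yaw":0.198,"jaw":1},{"xyz":[0.36,-0.4,-0.14],"yaw":0.198,"jaw":1},{"xyz":[0.36,-0.4,-0.14],"yaw":0.198,"jaw":1},{"xyz":[0.36,-0.4,-0.14],"yaw":0.198,"jaw":1},{"xyz":[0.36,-0.4,-0.14],"yaw":0.198,"jaw":1}]'

```text
time_s: 0.57
ee_pos: [344.4, 507.1, 360.1]
tool_rot: [-0.135, 0.991, -0.004, 0.0]
ft_force: [0.3, -1.4, 1.0]
grip_width: 1.001
finger_force: 0.0
```

Request:
play_rows --moves '[{"xyz":[0.36,-0.4,-0.14],"yaw":0.198,"jaw":1},{"xyz":[0.36,-0.4,-0.14],"yaw":0.198,"jaw":1},{"xyz":[0.36,-0.4,-0.14],"yaw":0.198,"jaw":1},{"xyz":[0.36,-0.4,-0.14],"yaw":0.198,"jaw":1},{"xyz":[0.36,-0.4,-0.14],"yaw":0.198,"jaw":1}]'

```text
time_s: 0.98
ee_pos: [451.5, 386.3, 318.2]
tool_rot: [-0.431, 0.902, -0.003, -0.001]
ft_force: [1.1, -0.7, -0.0]
grip_width: 1.003
finger_force: 0.0
```

Request:
play_rows --moves '[{"xyz":[0,0,0],"yaw":0,"jaw":1},{"xyz":[0,0,0],"yaw":0,"jaw":1}]'

```text
time_s: 1.15
ee_pos: [445.4, 394.9, 320.5]
tool_rot: [-0.432, 0.902, 0.0, -0.0]
ft_force: [0.2, -0.0, 0.5]
grip_width: 1.0
finger_force: 0.0
```

```bash
cat >> h.py <<'E'
def tool():
    s=robot.read_state(); q=s["tool_rot"]; from scipy.spatial.transform import Rotation as R
    y=R.from_quat(q).as_matrix(); return s["ee_pos"],np.degrees(np.arctan2(y[1,1],y[0,1])),s
E
python3 - <<'E'
from h import *
p,a,s=tool(); print(p,a,s["q"],s["time_s"])
m,im=shot("wrist","w1"); print(np.round(m["pose"],2).tolist())
for n,q in {"headend":(531.7,508.4,46),"handleend":(401.2,332.9,46),"grip":(444,390.5,46)}.items(): print(n,proj(m,q,True))
E
```

```text
[445.36745101 394.87286605 320.53059947] 141.17909923698 [-0.69237522  0.44542942 -0.17834778  1.82023283  0.09767207  0.88462029
  1.54838984] 1.15
[[-0.78, 0.6, 0.17, 397.05], [0.63, 0.75, 0.22, 335.36], [0.0, 0.28, -0.96, 300.87], [0.0, 0.0, 0.0, 1.0]]
headend [323.35084709 400.35843185]
handleend [312.19287799 137.37291189]
grip [316.42698106 239.21480148]
```

View pics/w1.png

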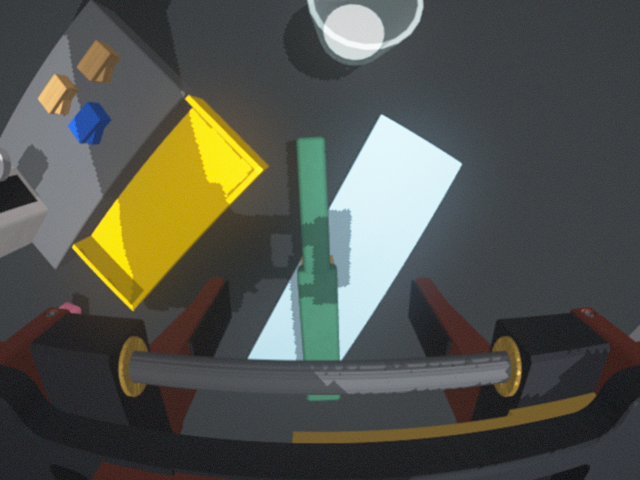

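The wrist view shows the handle end at (311,138), matching my estimate (312,137), and the brush straight between the fingers. There are three offcuts, at (98,60), (57,95) and (90,123).

Request:
play_rows --moves '[{"xyz":[-0.005,-0.015,-0.2],"yaw":0.012,"jaw":1},{"xyz":[-0.005,-0.015,-0.32],"yaw":0.012,"jaw":1},{"xyz":[-0.005,-0.015,-0.4],"yaw":0.012,"jaw":1},{"xyz":[-0.005,-0.015,-0.4],"yaw":0.012,"jaw":1},{"xyz":[-0.005,-0.015,-0.4],"yaw":0.012,"jaw":1}]'

```text
time_s: 1.62
ee_pos: [442.3, 391.4, 199.8]
tool_rot: [-0.451, 0.892, -0.0, -0.002]
ft_force: [-0.1, 1.1, -0.4]
grip_width: 0.995
finger_force: 0.0
```

Request:
play_rows --moves '[{"xyz":[0,0,0],"yaw":0,"jaw":-1},{"xyz":[0,0,0],"yaw":0,"jaw":-1},{"xyz":[0,0,0],"yaw":0,"jaw":-1},{"xyz":[0,0,0],"yaw":0,"jaw":-1},{"xyz":[0,0,0],"yaw":0,"jaw":-1}]'

```text
time_s: 2.03
ee_pos: [444.3, 390.6, 202.0]
tool_rot: [-0.45, 0.893, 0.0, 0.001]
ft_force: [0.4, -0.4, 0.2]
grip_width: 0.662
finger_force: 0.0
```

Request:
play_rows --moves '[{"xyz":[0,0,0],"yaw":0,"jaw":-1},{"xyz":[0,0,0],"yaw":0,"jaw":-1},{"xyz":[0,0,0],"yaw":0,"jaw":-1},{"xyz":[0,0,0],"yaw":0,"jaw":-1},{"xyz":[0,0,0],"yaw":0,"jaw":-1}]'

```text
time_s: 2.45
ee_pos: [443.9, 390.3, 200.6]
tool_rot: [-0.451, 0.893, -0.0, -0.0]
ft_force: [0.4, -0.1, 0.8]
grip_width: 0.281
finger_force: 0.0
```

Request:
play_rows --moves '[{"xyz":[0,0,0],"yaw":0,"jaw":-1},{"xyz":[0,0,0],"yaw":0,"jaw":-1},{"xyz":[0,0,0],"yaw":0,"jaw":-1},{"xyz":[0,0,0],"yaw":0,"jaw":-1}]'

```text
time_s: 2.78
ee_pos: [443.9, 390.3, 200.6]
tool_rot: [-0.451, 0.893, -0.0, -0.0]
ft_force: [0.6, -0.8, -1.5]
grip_width: 0.225
finger_force: 30.0
```

Request:
play_rows --moves '[{"xyz":[0,0,0.06],"yaw":0,"jaw":-1},{"xyz":[0,0,0.17],"yaw":0,"jaw":-1},{"xyz":[0,0,0.3],"yaw":0,"jaw":-1},{"xyz":[0,0,0.43],"yaw":0,"jaw":-1},{"xyz":[0,0,0.56],"yaw":0,"jaw":-1}]'

```text
time_s: 3.2
ee_pos: [443.5, 390.0, 370.1]
tool_rot: [-0.451, 0.893, -0.0, -0.001]
ft_force: [1.0, 1.0, -1.7]
grip_width: 0.226
finger_force: 30.0
```

Request:
play_rows --moves '[{"xyz":[0,-0.1,0.03],"yaw":-0.03,"jaw":-1},{"xyz":[0,-0.2,0.03],"yaw":-0.06,"jaw":-1},{"xyz":[0,-0.3,0.03],"yaw":-0.09,"jaw":-1},{"xyz":[0,-0.4,0.03],"yaw":-0.12,"jaw":-1},{"xyz":[0,-0.5,0.03],"yaw":-0.15,"jaw":-1}]'

```text
time_s: 3.62
ee_pos: [443.5, 238.8, 377.6]
tool_rot: [-0.228, 0.974, 0.0, -0.0]
ft_force: [0.5, -0.2, -0.2]
grip_width: 0.225
finger_force: 30.0
```

Request:
play_rows --moves '[{"xyz":[-0.01,-0.1,0],"yaw":-0.03,"jaw":-1},{"xyz":[-0.01,-0.2,0],"yaw":-0.06,"jaw":-1},{"xyz":[-0.01,-0.3,0],"yaw":-0.09,"jaw":-1},{"xyz":[-0.01,-0.387,0],"yaw":-0.122,"jaw":-1},{"xyz":[-0.01,-0.387,0],"yaw":-0.122,"jaw":-1}]'

```text
time_s: 4.03
ee_pos: [440.5, 118.9, 377.4]
tool_rot: [-0.034, 0.999, -0.001, -0.001]
ft_force: [-0.3, 0.0, -1.2]
grip_width: 0.226
finger_force: 30.0
```

Request:
play_rows --moves '[{"xyz":[0,0,0],"yaw":0,"jaw":-1},{"xyz":[0,0,0],"yaw":0,"jaw":-1},{"xyz":[0,0,0],"yaw":0,"jaw":-1}]'

```text
time_s: 4.28
ee_pos: [440.8, 125.4, 377.7]
tool_rot: [-0.042, 0.999, 0.0, -0.0]
ft_force: [0.4, 0.2, -0.9]
grip_width: 0.223
finger_force: 30.0
```

Run:
```python
from h import *
p,a,s=tool(); print(p,a,s["q"],s["time_s"],s["grip_width"],s["finger_force"])
m,im=shot("wrist","w2"); m,im=shot("top","t2")
w,iw=load("w2")
cv2.imwrite("pics/d2.png",np.hstack([cv2.resize(iw[0:400],(400,250)),cv2.resize(im[150:310,130:290],(400,400))[:250]]) if 0 else np.hstack([cv2.resize(iw,(400,300)),cv2.resize(im[170:290,150:310],(400,300))]))
```

```text
[440.82332896 125.42426481 377.66095246] 94.76336623083061 [-0.44952455  0.15064217  0.03995843  2.08536304 -0.00817829  0.9055947
  1.24896164] 4.2833 0.22291697925617496 29.973818957805634
```

View pics/d2.png

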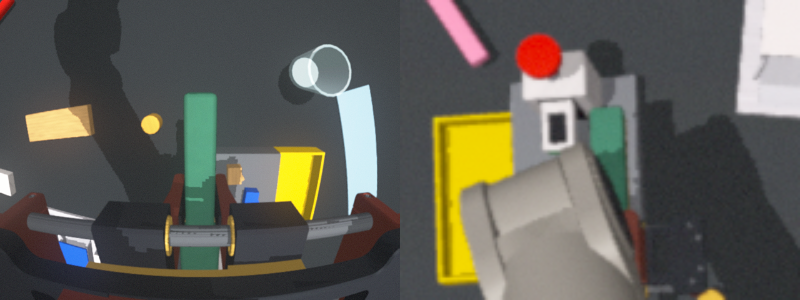

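The brush hangs level, and its head is right of the arm over the plate's -y strip (c. (608,150) in the combined view). I lower it.

Request:
play_rows --moves '[{"xyz":[0.002,-0.003,-0.1],"yaw":0,"jaw":-1},{"xyz":[0.002,-0.003,-0.22],"yaw":0,"jaw":-1},{"xyz":[0.002,-0.003,-0.34],"yaw":0,"jaw":-1},{"xyz":[0.002,-0.003,-0.43],"yaw":0,"jaw":-1},{"xyz":[0.002,-0.003,-0.45],"yaw":0,"jaw":-1}]'

```text
time_s: 4.8
ee_pos: [439.9, 123.6, 239.0]
tool_rot: [-0.041, 0.999, -0.001, -0.003]
ft_force: [-0.2, 0.3, -0.4]
grip_width: 0.228
finger_force: 30.0
```

Request:
play_rows --moves '[{"xyz":[0,0,0],"yaw":0,"jaw":-1},{"xyz":[0,0,0],"yaw":0,"jaw":-1},{"xyz":[0,0,-0.01],"yaw":0,"jaw":-1},{"xyz":[0,0,-0.015],"yaw":0,"jaw":-1},{"xyz":[0,0,-0.015],"yaw":0,"jaw":-1}]'

```text
time_s: 5.22
ee_pos: [441.9, 123.5, 239.1]
tool_rot: [-0.04, 0.999, 0.0, 0.001]
ft_force: [-0.3, -0.2, -1.6]
grip_width: 0.225
finger_force: 30.0
```

Request:
play_rows --moves '[{"xyz":[0,0,-0.006],"yaw":0,"jaw":-1},{"xyz":[-0.003,0.04,-0.006],"yaw":0,"jaw":-1},{"xyz":[-0.006,0.08,-0.006],"yaw":0,"jaw":-1},{"xyz":[-0.01,0.12,-0.006],"yaw":0,"jaw":-1},{"xyz":[-0.013,0.16,-0.006],"yaw":0,"jaw":-1}]'

```text
time_s: 5.63
ee_pos: [437.7, 171.8, 236.7]
tool_rot: [-0.04, 0.999, 0.0, 0.0]
ft_force: [0.5, -0.5, -0.9]
grip_width: 0.225
finger_force: 30.0
```

Request:
play_rows --moves '[{"xyz":[-0.003,0.04,0],"yaw":0,"jaw":-1},{"xyz":[-0.006,0.08,0],"yaw":0,"jaw":-1},{"xyz":[-0.01,0.12,0],"yaw":0,"jaw":-1},{"xyz":[-0.013,0.16,0],"yaw":0,"jaw":-1},{"xyz":[-0.016,0.2,0],"yaw":0,"jaw":-1}]'

```text
time_s: 6.05
ee_pos: [432.8, 232.3, 236.5]
tool_rot: [-0.04, 0.999, -0.0, 0.0]
ft_force: [0.2, -1.7, 1.0]
grip_width: 0.225
finger_force: 30.0
```

Request:
play_rows --moves '[{"xyz":[-0.003,0.035,0],"yaw":0,"jaw":-1},{"xyz":[-0.006,0.065,0],"yaw":0,"jaw":-1},{"xyz":[-0.006,0.09,0],"yaw":0,"jaw":-1},{"xyz":[-0.007,0.09,0],"yaw":0,"jaw":-1},{"xyz":[-0.007,0.09,0],"yaw":0,"jaw":-1}]'

```text
time_s: 6.47
ee_pos: [430.5, 259.3, 236.3]
tool_rot: [-0.041, 0.999, 0.001, 0.0]
ft_force: [-1.7, 3.5, -0.7]
grip_width: 0.226
finger_force: 30.0
```

Run:
```python
from h import *
p,a,s=tool(); print(p,a,s["time_s"],s["grip_width"],s["finger_force"])
m,im=shot("scene","s3"); w,iw=shot("wrist","w3")
cv2.imwrite("pics/d3.png",np.hstack([cv2.resize(iw,(400,300)),cv2.resize(im[255:375,310:470],(400,300))]))
```

```text
[430.48407432 259.30301588 236.27805661] 94.70214064715593 6.4667 0.22629637058894328 30.01006007194519
```

View pics/d3.png

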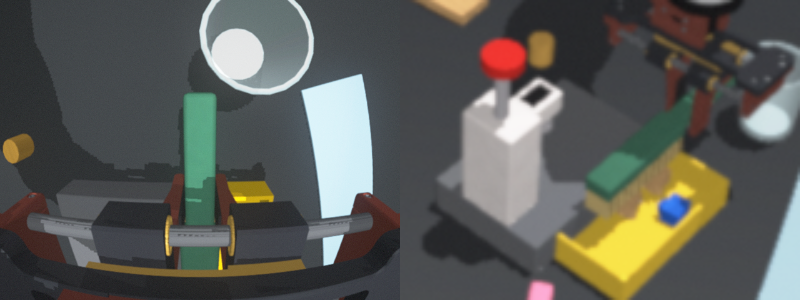

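The blue offcut lies in the tray at (675,210); the browns are hidden behind the bristles. I go a little farther, lift, and look.

Request:
play_rows --moves '[{"xyz":[-0.002,0.03,0],"yaw":0,"jaw":-1},{"xyz":[-0.004,0.06,0],"yaw":0,"jaw":-1},{"xyz":[-0.004,0.06,0],"yaw":0,"jaw":-1},{"xyz":[-0.004,0.06,0.1],"yaw":0,"jaw":-1},{"xyz":[-0.004,0.06,0.2],"yaw":0,"jaw":-1}]'

```text
time_s: 6.98
ee_pos: [428.8, 275.8, 295.4]
tool_rot: [-0.04, 0.999, -0.002, -0.002]
ft_force: [1.1, 1.3, -1.8]
grip_width: 0.228
finger_force: 30.0
```

Request:
play_rows --moves '[{"xyz":[0,0.1,0.13],"yaw":0.03,"jaw":-1},{"xyz":[0,0.2,0.25],"yaw":0.06,"jaw":-1},{"xyz":[0,0.3,0.25],"yaw":0.09,"jaw":-1},{"xyz":[0,0.4,0.25],"yaw":0.12,"jaw":-1},{"xyz":[0,0.4,0.25],"yaw":0.13,"jaw":-1}]'

```text
time_s: 7.4
ee_pos: [427.9, 402.7, 372.8]
tool_rot: [-0.247, 0.969, 0.003, 0.001]
ft_force: [-0.6, 1.0, -0.9]
grip_width: 0.226
finger_force: 30.0
```

Run:
```python
from h import *
p,a,s=tool(); print(p,a,s["time_s"],s["grip_width"],s["finger_force"])
m,im=shot("scene","s4"); w,iw=shot("top","t4")
cv2.imwrite("pics/d4.png",np.hstack([cv2.resize(iw[170:290,150:310],(400,300)),cv2.resize(im[255:375,310:470],(400,300))]))
```

```text
[427.89611957 402.66557685 372.8459925 ] 118.6514109171434 7.4 0.22572592147190995 29.973901212215424
```

View pics/d4.png

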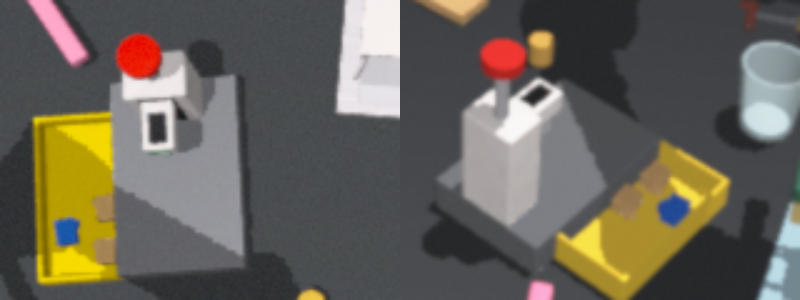

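Three offcuts lie in the tray: blue (67,232), browns (105,208) and (105,250). The plate is clean. Now the brush goes back along the mat (yaw 24.3°, grip at (420,419)).

Request:
play_rows --moves '[{"xyz":[-0.03,0.06,-0.1],"yaw":-0.021,"jaw":-1},{"xyz":[-0.03,0.06,-0.2],"yaw":-0.021,"jaw":-1},{"xyz":[-0.03,0.06,-0.3],"yaw":-0.021,"jaw":-1},{"xyz":[-0.03,0.06,-0.4],"yaw":-0.021,"jaw":-1},{"xyz":[-0.03,0.06,-0.45],"yaw":-0.021,"jaw":-1}]'

```text
time_s: 7.92
ee_pos: [420.1, 411.5, 232.5]
tool_rot: [-0.208, 0.978, -0.002, -0.002]
ft_force: [-0.5, -1.0, -1.2]
grip_width: 0.229
finger_force: 30.0
```

Request:
play_rows --moves '[{"xyz":[0,0,0],"yaw":0,"jaw":-1},{"xyz":[0,0,0],"yaw":0,"jaw":-1},{"xyz":[0,0,0],"yaw":0,"jaw":-1}]'

```text
time_s: 8.17
ee_pos: [421.3, 414.0, 237.5]
tool_rot: [-0.209, 0.978, 0.0, 0.001]
ft_force: [-0.2, 0.7, -1.0]
grip_width: 0.223
finger_force: 30.0
```

Run:
```python
from h import *
p,a,s=tool(); print(p,a,s["time_s"])
```

```text
[421.29625646 413.95815349 237.46774954] 114.12620517679929 8.1667
```

Request:
play_rows --moves '[{"xyz":[-0.005,0.017,-0.05],"yaw":0,"jaw":-1},{"xyz":[-0.005,0.017,-0.09],"yaw":0,"jaw":-1},{"xyz":[-0.005,0.017,-0.11],"yaw":0,"jaw":-1},{"xyz":[-0.005,0.017,-0.12],"yaw":0,"jaw":-1},{"xyz":[-0.005,0.017,-0.12],"yaw":0,"jaw":-1}]'

```text
time_s: 8.58
ee_pos: [419.2, 419.2, 200.6]
tool_rot: [-0.21, 0.978, -0.0, -0.0]
ft_force: [-0.4, 0.4, -2.0]
grip_width: 0.222
finger_force: 30.0
```

Request:
play_rows --moves '[{"xyz":[0,0,0],"yaw":0,"jaw":-1},{"xyz":[0,0,0],"yaw":0,"jaw":-0.4},{"xyz":[0,0,0],"yaw":0,"jaw":-0.2},{"xyz":[0,0,0],"yaw":0,"jaw":0},{"xyz":[0,0,0],"yaw":0,"jaw":0.4}]'

```text
time_s: 9.0
ee_pos: [419.2, 419.5, 200.6]
tool_rot: [-0.21, 0.978, 0.0, 0.0]
ft_force: [-0.8, -0.3, 0.6]
grip_width: 0.489
finger_force: 0.0
```

Request:
play_rows --moves '[{"xyz":[0,0,0],"yaw":0,"jaw":0.5},{"xyz":[0,0,0],"yaw":0,"jaw":0.5},{"xyz":[0,0,0],"yaw":0,"jaw":0.5},{"xyz":[0,0,0],"yaw":0,"jaw":0.5}]'

```text
time_s: 9.33
ee_pos: [419.0, 419.4, 200.4]
tool_rot: [-0.21, 0.978, 0.0, -0.0]
ft_force: [-0.1, 0.3, 0.5]
grip_width: 0.745
finger_force: 0.0
```

Request:
play_rows --moves '[{"xyz":[0,0,0.1],"yaw":0,"jaw":0.5},{"xyz":[0,0,0.22],"yaw":0,"jaw":0.5},{"xyz":[0,0,0.35],"yaw":0,"jaw":0.5},{"xyz":[0,0,0.48],"yaw":0,"jaw":0.5},{"xyz":[0,0,0.6],"yaw":0,"jaw":0.5}]'

```text
time_s: 9.75
ee_pos: [418.9, 419.2, 382.7]
tool_rot: [-0.21, 0.978, 0.0, 0.0]
ft_force: [1.3, 0.4, -0.6]
grip_width: 0.751
finger_force: 0.0
```

Request:
play_rows --moves '[{"xyz":[0.17,-0.56,0],"yaw":-0.198,"jaw":1},{"xyz":[0.17,-0.56,0],"yaw":-0.198,"jaw":1},{"xyz":[0.17,-0.56,0],"yaw":-0.198,"jaw":1},{"xyz":[0.17,-0.56,0],"yaw":-0.198,"jaw":1},{"xyz":[0.17,-0.56,0],"yaw":-0.198,"jaw":1}]'

```text
time_s: 10.17
ee_pos: [472.0, 244.0, 380.6]
tool_rot: [0.107, 0.994, -0.001, 0.001]
ft_force: [0.5, 0.2, 0.6]
grip_width: 0.996
finger_force: 0.0
```

Request:
play_rows --moves '[{"xyz":[0,-0.56,0],"yaw":-0.198,"jaw":1},{"xyz":[0,-0.56,0],"yaw":-0.198,"jaw":1},{"xyz":[0,-0.56,0],"yaw":-0.198,"jaw":1},{"xyz":[0,-0.56,0],"yaw":-0.198,"jaw":1},{"xyz":[0,-0.56,0],"yaw":-0.198,"jaw":1}]'

```text
time_s: 10.58
ee_pos: [469.5, 75.3, 380.5]
tool_rot: [0.407, 0.914, -0.001, 0.0]
ft_force: [-0.0, 0.7, -0.1]
grip_width: 1.001
finger_force: 0.0
```

Request:
play_rows --moves '[{"xyz":[-0.12,-0.56,-0.1],"yaw":-0.198,"jaw":1},{"xyz":[-0.12,-0.56,-0.1],"yaw":-0.198,"jaw":1},{"xyz":[-0.12,-0.56,-0.1],"yaw":-0.198,"jaw":1},{"xyz":[-0.12,-0.56,-0.1],"yaw":-0.198,"jaw":1},{"xyz":[-0.12,-0.56,-0.1],"yaw":-0.198,"jaw":1}]'

```text
time_s: 11.0
ee_pos: [431.4, -90.4, 349.7]
tool_rot: [0.666, 0.746, -0.001, -0.0]
ft_force: [-0.5, 0.3, -0.8]
grip_width: 0.999
finger_force: 0.0
```

Request:
play_rows --moves '[{"xyz":[0,0,0],"yaw":0,"jaw":1},{"xyz":[0,0,0],"yaw":0,"jaw":1},{"xyz":[0,0,0],"yaw":0,"jaw":1}]'

```text
time_s: 11.25
ee_pos: [434.6, -83.2, 350.6]
tool_rot: [0.658, 0.753, 0.0, 0.0]
ft_force: [0.1, -0.2, 0.6]
grip_width: 0.999
finger_force: 0.0
```

Run:
```python
from h import *
p,a,s=tool(); print(p,a,s["time_s"],s["q"])
w,iw=shot("wrist","w5"); m,im=shot("top","t5"); ms,ims=shot("scene","s5")
for q in [(453.5,-51.5,16),(472.0,-191.3,16),(423.4,-197.6,16),(405.7,-57.9,16)]: print(proj(w,q,True))
o=np.zeros((600,800,3),np.uint8); o[:300,:400]=cv2.resize(iw,(400,300)); o[:300,400:]=cv2.resize(im,(400,300)); o[300:,:400]=cv2.resize(im[220:340,80:240],(400,300)); o[300:,400:]=cv2.resize(ims[200:350,200:400],(400,300))
cv2.imwrite("pics/d5.png",o)
```

```text
[434.56971595 -83.18941753 350.59190027] 7.630772405387794 11.25 [-0.37810213  0.16504328  0.47653974  2.16937198 -0.10329166  0.82737436
  0.29606562]
[346.487756   192.14636644]
[342.88785246 336.97698318]
[292.72423561 336.80207017]
[290.13915321 192.16630719]
```

View pics/d5.png

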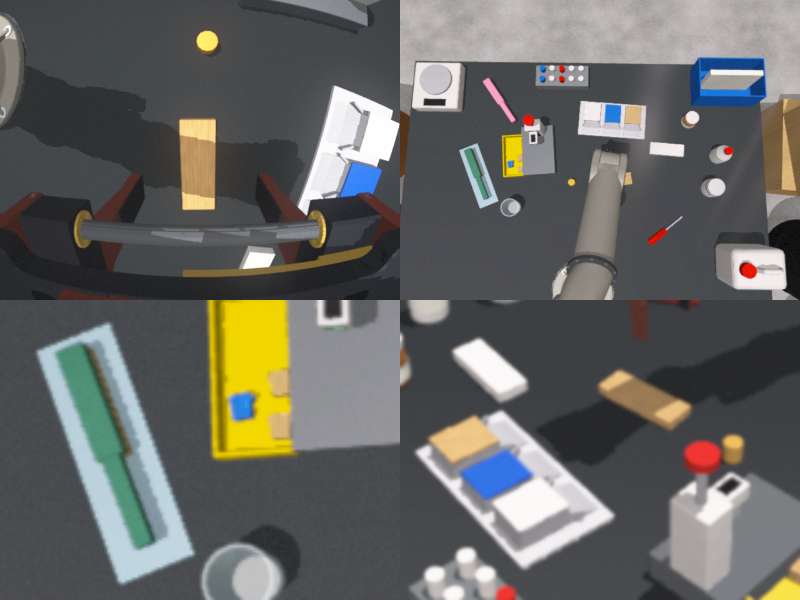

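The brush lies along the mat, bristles down. The brown coupon sits between the fingers, its corners at wrist pixels (288,190) and (344,190), within 2 px of prediction. I grasp it.

Request:
play_rows --moves '[{"xyz":[-0.003,-0.006,-0.12],"yaw":0,"jaw":1},{"xyz":[-0.003,-0.006,-0.25],"yaw":0,"jaw":1},{"xyz":[-0.003,-0.006,-0.38],"yaw":0,"jaw":1},{"xyz":[-0.003,-0.006,-0.49],"yaw":0,"jaw":1},{"xyz":[-0.003,-0.006,-0.52],"yaw":0,"jaw":1}]'

```text
time_s: 11.82
ee_pos: [431.8, -85.2, 190.7]
tool_rot: [0.659, 0.752, -0.002, -0.003]
ft_force: [-1.6, -0.2, 0.5]
grip_width: 0.997
finger_force: 0.0
```

Request:
play_rows --moves '[{"xyz":[0,0,-0.02],"yaw":0,"jaw":1},{"xyz":[0,0,-0.03],"yaw":0,"jaw":0},{"xyz":[0,0,-0.03],"yaw":0,"jaw":-1},{"xyz":[0,0,-0.03],"yaw":0,"jaw":-1},{"xyz":[0,0,-0.03],"yaw":0,"jaw":-1}]'

```text
time_s: 12.23
ee_pos: [433.8, -86.3, 186.7]
tool_rot: [0.66, 0.751, 0.001, 0.001]
ft_force: [0.1, -0.2, 0.3]
grip_width: 0.736
finger_force: 0.0
```

Request:
play_rows --moves '[{"xyz":[0,0,0],"yaw":0,"jaw":-1},{"xyz":[0,0,0],"yaw":0,"jaw":-1},{"xyz":[0,0,0],"yaw":0,"jaw":-1},{"xyz":[0,0,0],"yaw":0,"jaw":-1}]'

```text
time_s: 12.57
ee_pos: [433.3, -86.3, 186.0]
tool_rot: [0.661, 0.751, 0.0, 0.0]
ft_force: [-1.9, 0.7, 9.1]
grip_width: 0.565
finger_force: 30.0
```

Run:
```python
from h import *
p,a,s=tool(); print(p,a,s["time_s"],s["q"])
```

```text
[433.33857839 -86.31137985 186.03607222] 7.314671429369183 12.5667 [-0.20721845  0.4901495   0.31786301  2.26985025 -0.36467565  0.42681073
  0.537284  ]
```

Request:
play_rows --moves '[{"xyz":[0,0,0.05],"yaw":0,"jaw":-1},{"xyz":[0,0,0.13],"yaw":0,"jaw":-1},{"xyz":[0,0,0.21],"yaw":0,"jaw":-1},{"xyz":[0,0,0.28],"yaw":0,"jaw":-1},{"xyz":[0,0,0.28],"yaw":0,"jaw":-1}]'

```text
time_s: 12.98
ee_pos: [434.2, -86.7, 272.4]
tool_rot: [0.661, 0.751, 0.002, 0.002]
ft_force: [1.4, 0.1, -1.0]
grip_width: 0.567
finger_force: 30.0
```

Request:
play_rows --moves '[{"xyz":[0,0.06,0],"yaw":0.033,"jaw":-1},{"xyz":[0,0.12,0],"yaw":0.066,"jaw":-1},{"xyz":[0,0.18,0],"yaw":0.1,"jaw":-1},{"xyz":[0,0.24,0],"yaw":0.133,"jaw":-1},{"xyz":[0,0.3,0],"yaw":0.166,"jaw":-1}]'

```text
time_s: 13.4
ee_pos: [432.7, 4.5, 268.8]
tool_rot: [0.442, 0.897, -0.0, -0.0]
ft_force: [0.6, -0.6, -0.5]
grip_width: 0.568
finger_force: 30.0
```

Request:
play_rows --moves '[{"xyz":[-0.01,0.06,0],"yaw":0.033,"jaw":-1},{"xyz":[-0.02,0.12,0],"yaw":0.066,"jaw":-1},{"xyz":[-0.02,0.18,0],"yaw":0.1,"jaw":-1},{"xyz":[-0.03,0.24,0],"yaw":0.133,"jaw":-1},{"xyz":[-0.03,0.3,0],"yaw":0.166,"jaw":-1}]'

```text
time_s: 13.82
ee_pos: [423.2, 94.4, 268.6]
tool_rot: [0.196, 0.981, -0.0, -0.001]
ft_force: [-0.5, -0.3, -1.3]
grip_width: 0.566
finger_force: 30.0
```

Request:
play_rows --moves '[{"xyz":[-0.01,0.06,0],"yaw":0.033,"jaw":-1},{"xyz":[-0.02,0.12,0],"yaw":0.066,"jaw":-1},{"xyz":[-0.03,0.18,0],"yaw":0.1,"jaw":-1},{"xyz":[-0.04,0.24,0],"yaw":0.13,"jaw":-1},{"xyz":[-0.04,0.277,0],"yaw":0.153,"jaw":-1}]'

```text
time_s: 14.23
ee_pos: [411.1, 178.4, 268.6]
tool_rot: [-0.044, 0.999, 0.0, -0.001]
ft_force: [-0.4, -0.1, -1.2]
grip_width: 0.567
finger_force: 30.0
```

Request:
play_rows --moves '[{"xyz":[0,0,0],"yaw":0,"jaw":-1},{"xyz":[0,0,0],"yaw":0,"jaw":-1},{"xyz":[0,0,0],"yaw":0,"jaw":-1}]'

```text
time_s: 14.48
ee_pos: [412.0, 175.7, 268.9]
tool_rot: [-0.039, 0.999, -0.0, -0.001]
ft_force: [0.3, -0.4, -1.0]
grip_width: 0.566
finger_force: 30.0
```

Run:
```python
from h import *
p,a,s=tool(); print(p,a,s["time_s"],s["q"])
w,iw=shot("wrist","w6"); ms,ims=shot("scene","s6")
o=np.hstack([cv2.resize(iw,(400,300)),cv2.resize(ims[230:380,300:500],(400,300))]); cv2.imwrite("pics/d6.png",o)
```

```text
[411.96783641 175.72757145 268.85393898] 94.43733883589873 14.4833 [-0.55609974  0.30755191  0.0156018   2.20147776 -0.00772721  0.6339094
  1.11324423]
```

View pics/d6.png

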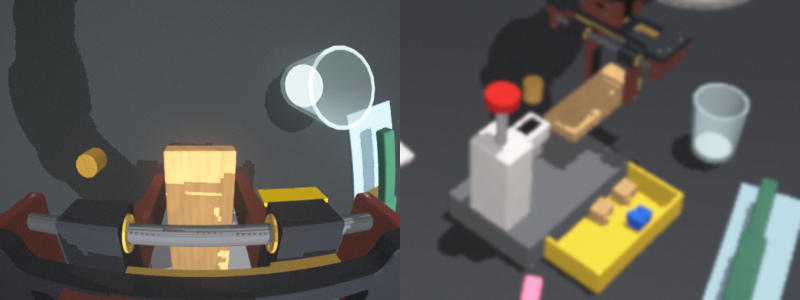

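The coupon is held level, pointing at the gauge, with its front end still short of the foot. I lower it and slide it in under the foot.

Request:
play_rows --moves '[{"xyz":[0,0,-0.06],"yaw":0.001,"jaw":-1},{"xyz":[0,0,-0.117],"yaw":0.001,"jaw":-1},{"xyz":[0.06,0.006,-0.117],"yaw":0.001,"jaw":-1},{"xyz":[0.12,0.012,-0.117],"yaw":0.001,"jaw":-1},{"xyz":[0.18,0.018,-0.117],"yaw":0.001,"jaw":-1}]'

```text
time_s: 15.0
ee_pos: [466.7, 181.3, 233.9]
tool_rot: [-0.041, 0.999, -0.0, -0.0]
ft_force: [0.8, -0.6, -0.9]
grip_width: 0.564
finger_force: 30.0
```

Request:
play_rows --moves '[{"xyz":[0.05,0.006,0],"yaw":0,"jaw":-1},{"xyz":[0.084,0.009,0],"yaw":0,"jaw":-1},{"xyz":[0.084,0.009,0],"yaw":0,"jaw":-1},{"xyz":[0.084,0.009,0],"yaw":0,"jaw":-1},{"xyz":[0.084,0.009,0],"yaw":0,"jaw":-1}]'

```text
time_s: 15.42
ee_pos: [490.4, 184.4, 234.0]
tool_rot: [-0.042, 0.999, -0.0, -0.001]
ft_force: [0.1, 0.6, -0.5]
grip_width: 0.564
finger_force: 30.0
```

Request:
play_rows --moves '[{"xyz":[0,0,-0.01],"yaw":0,"jaw":-1},{"xyz":[0,0,-0.018],"yaw":0,"jaw":-1},{"xyz":[0,0,-0.023],"yaw":0,"jaw":-1},{"xyz":[0,0,-0.023],"yaw":0,"jaw":-1},{"xyz":[0,0,-0.023],"yaw":0,"jaw":-1}]'

```text
time_s: 15.83
ee_pos: [491.1, 184.8, 227.2]
tool_rot: [-0.042, 0.999, -0.0, -0.0]
ft_force: [0.0, -0.2, -0.7]
grip_width: 0.564
finger_force: 30.0
```

```bash
cat >> h.py <<'E'
def G(p):
    c,s=np.cos(np.radians(4.6)),np.sin(np.radians(4.6)); d=np.array(p[:2])-[555.6,189]; return np.round([c*d[0]+s*d[1],-s*d[0]+c*d[1]],1)
E
python3 - <<'E'
from h import *
p,a,s=tool(); print(p,a,G(p),s["time_s"],s["ft_force"])
E
```

```text
[491.07135407 184.8368018  227.18856888] 94.79689926555169 [-64.7   1. ] 15.8333 [ 0.01431843 -0.19423902 -0.65799475]
```

Request:
play_rows --moves '[{"xyz":[0,0,-0.003],"yaw":0,"jaw":-1},{"xyz":[0,0,-0.003],"yaw":0,"jaw":-1},{"xyz":[0,0,-0.003],"yaw":0,"jaw":0.3},{"xyz":[0,0,-0.003],"yaw":0,"jaw":0.6},{"xyz":[0,0,-0.003],"yaw":0,"jaw":0.6}]'

```text
time_s: 16.25
ee_pos: [491.5, 184.9, 226.6]
tool_rot: [-0.042, 0.999, 0.0, 0.0]
ft_force: [0.5, -0.5, 0.0]
grip_width: 0.752
finger_force: 0.0
```

Request:
play_rows --moves '[{"xyz":[0,0,0],"yaw":0,"jaw":0.6},{"xyz":[0,0,0],"yaw":0,"jaw":0.6},{"xyz":[0,0,0.1],"yaw":0,"jaw":0.6},{"xyz":[0,0,0.23],"yaw":0,"jaw":0.6},{"xyz":[0,0,0.36],"yaw":0,"jaw":0.6}]'

```text
time_s: 16.67
ee_pos: [490.8, 184.6, 335.0]
tool_rot: [-0.042, 0.999, -0.001, -0.001]
ft_force: [-0.0, 0.0, -0.1]
grip_width: 0.798
finger_force: 0.0
```

Request:
play_rows --moves '[{"xyz":[0,0,0.13],"yaw":0,"jaw":-1},{"xyz":[0,0,0.26],"yaw":0,"jaw":-1},{"xyz":[0,0,0.37],"yaw":0,"jaw":-1},{"xyz":[0.1,0.01,0.37],"yaw":0,"jaw":-1},{"xyz":[0.22,0.02,0.37],"yaw":0,"jaw":-1}]'

```text
time_s: 17.08
ee_pos: [557.0, 191.3, 449.3]
tool_rot: [-0.043, 0.999, 0.001, 0.003]
ft_force: [0.0, 0.3, 0.0]
grip_width: 0.46
finger_force: 0.0
```

Request:
play_rows --moves '[{"xyz":[0.1,0.007,0],"yaw":0,"jaw":-1},{"xyz":[0.2,0.014,0],"yaw":0,"jaw":-1},{"xyz":[0.253,0.019,0],"yaw":0,"jaw":-1},{"xyz":[0.253,0.019,0],"yaw":0,"jaw":-1},{"xyz":[0.253,0.019,0],"yaw":0,"jaw":-1}]'

```text
time_s: 17.5
ee_pos: [633.3, 196.4, 444.7]
tool_rot: [-0.042, 0.999, -0.0, -0.001]
ft_force: [-0.5, -0.3, 0.1]
grip_width: 0.078
finger_force: 0.0
```

Request:
play_rows --moves '[{"xyz":[0,0,0],"yaw":0,"jaw":-1},{"xyz":[0,0,0],"yaw":0,"jaw":-1},{"xyz":[0,0,0],"yaw":0,"jaw":-1}]'

```text
time_s: 17.75
ee_pos: [632.3, 196.7, 445.9]
tool_rot: [-0.042, 0.999, 0.0, -0.0]
ft_force: [-0.9, 0.1, 0.1]
grip_width: 0.008
finger_force: 0.0
```

Run:
```python
from h import *
p,a,s=tool(); print(p,a,G(p),s["time_s"],s["ft_force"],s["q"],s["grip_width"])
w,iw=shot("wrist","w7"); ms,ims=shot("scene","s7")
o=np.hstack([cv2.resize(iw,(400,300)),cv2.resize(ims[230:380,290:490],(400,300))]); cv2.imwrite("pics/d7.png",o)
```

```text
[632.31728334 196.66275826 445.87667412] 94.82465890288721 [77.1  1.5] 17.75 [-0.91148754  0.07810006  0.11358214] [-0.44782606  0.42355871  0.07290299  1.54473582 -0.03278442  1.17438345
  1.28631628] 0.007796275827151102
```

View pics/d7.png

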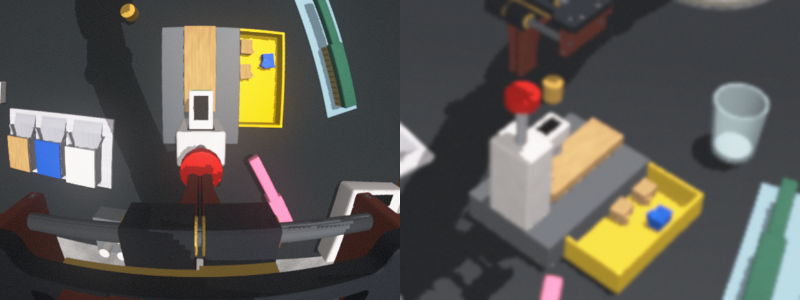

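The brown coupon lies flat on the plate, centred under the arm. The closed fingertips stand over the red cap ((201,165) in the wrist half). I press.

Request:
play_rows --moves '[{"xyz":[0,0,-0.05],"yaw":0,"jaw":-1},{"xyz":[0,0,-0.1],"yaw":0,"jaw":-1},{"xyz":[0,0,-0.12],"yaw":0,"jaw":-1},{"xyz":[0,0,-0.14],"yaw":0,"jaw":-1},{"xyz":[0,0,-0.16],"yaw":0,"jaw":-1}]'

```text
time_s: 18.27
ee_pos: [632.9, 196.5, 397.7]
tool_rot: [-0.042, 0.999, 0.0, -0.0]
ft_force: [-2.5, -1.3, 3.4]
grip_width: 0.008
finger_force: 1.6
```

Request:
play_rows --moves '[{"xyz":[0,0,-0.02],"yaw":0,"jaw":-1},{"xyz":[0,0,-0.04],"yaw":0,"jaw":-1},{"xyz":[0,0,-0.06],"yaw":0,"jaw":-1},{"xyz":[0,0,-0.075],"yaw":0,"jaw":-1},{"xyz":[0,0,-0.083],"yaw":0,"jaw":-1}]'

```text
time_s: 18.68
ee_pos: [633.1, 196.6, 372.0]
tool_rot: [-0.042, 0.999, -0.0, -0.0]
ft_force: [-2.7, -1.2, 4.4]
grip_width: 0.009
finger_force: 2.3
```

Request:
play_rows --moves '[{"xyz":[0,0,-0.004],"yaw":0,"jaw":-1},{"xyz":[0,0,-0.008],"yaw":0,"jaw":-1},{"xyz":[0,0,-0.008],"yaw":0,"jaw":-1}]'

```text
time_s: 18.93
ee_pos: [633.1, 196.6, 370.1]
tool_rot: [-0.042, 0.999, 0.0, -0.0]
ft_force: [-4.0, -1.1, 5.6]
grip_width: 0.006
finger_force: 2.3
```

Request:
play_rows --moves '[{"xyz":[0,0,-0.004],"yaw":0,"jaw":-1},{"xyz":[0,0,-0.007],"yaw":0,"jaw":-1},{"xyz":[0,0,-0.007],"yaw":0,"jaw":-1}]'

```text
time_s: 19.18
ee_pos: [633.3, 196.6, 368.5]
tool_rot: [-0.042, 0.999, 0.0, 0.0]
ft_force: [-4.2, -2.0, 5.3]
grip_width: 0.005
finger_force: 2.9
```

Request:
play_rows --moves '[{"xyz":[0,0,-0.001],"yaw":0,"jaw":-1},{"xyz":[0,0,-0.002],"yaw":0,"jaw":-1},{"xyz":[0,0,-0.002],"yaw":0,"jaw":-1}]'

```text
time_s: 19.43
ee_pos: [633.3, 196.5, 368.4]
tool_rot: [-0.042, 0.999, 0.0, 0.0]
ft_force: [-4.3, -1.6, 8.0]
grip_width: 0.006
finger_force: 4.5
```

Request:
play_rows --moves '[{"xyz":[0,0,-0.001],"yaw":0,"jaw":-1},{"xyz":[0,0,-0.002],"yaw":0,"jaw":-1},{"xyz":[0,0,-0.002],"yaw":0,"jaw":-1},{"xyz":[0,0,-0.002],"yaw":0,"jaw":-1},{"xyz":[0,0,-0.002],"yaw":0,"jaw":-1}]'

```text
time_s: 19.85
ee_pos: [633.2, 196.5, 368.4]
tool_rot: [-0.042, 0.999, 0.0, 0.0]
ft_force: [-6.6, -1.3, 12.5]
grip_width: 0.005
finger_force: 6.0
```

Request:
play_rows --moves '[{"xyz":[0,0,0],"yaw":0,"jaw":-1},{"xyz":[0,0,0],"yaw":0,"jaw":-1},{"xyz":[0,0,0],"yaw":0,"jaw":-1},{"xyz":[0,0,0],"yaw":0,"jaw":-1},{"xyz":[0,0,0],"yaw":0,"jaw":-1}]'

```text
time_s: 20.27
ee_pos: [633.3, 196.5, 368.4]
tool_rot: [-0.042, 0.999, 0.0, 0.0]
ft_force: [-6.8, -2.1, 11.9]
grip_width: 0.003
finger_force: 6.0
```

Request:
play_rows --moves '[{"xyz":[0,0,0],"yaw":0,"jaw":-1},{"xyz":[0,0,0],"yaw":0,"jaw":-1},{"xyz":[0,0,0],"yaw":0,"jaw":-1},{"xyz":[0,0,0],"yaw":0,"jaw":-1},{"xyz":[0,0,0],"yaw":0,"jaw":-1}]'

```text
time_s: 20.68
ee_pos: [633.3, 196.5, 368.4]
tool_rot: [-0.042, 0.999, 0.0, 0.0]
ft_force: [-7.1, -1.2, 12.0]
grip_width: 0.002
finger_force: 6.0
```

Request:
play_rows --moves '[{"xyz":[0,0,0],"yaw":0,"jaw":-1},{"xyz":[0,0,0],"yaw":0,"jaw":-1},{"xyz":[0,0,0],"yaw":0,"jaw":-1},{"xyz":[0,0,0],"yaw":0,"jaw":-1},{"xyz":[0,0,0],"yaw":0,"jaw":-1}]'

```text
time_s: 21.1
ee_pos: [633.3, 196.5, 368.3]
tool_rot: [-0.042, 0.999, 0.0, 0.0]
ft_force: [-5.4, -0.5, 12.5]
grip_width: 0.003
finger_force: 6.0
```

Request:
play_rows --moves '[{"xyz":[0,0,0],"yaw":0,"jaw":-1},{"xyz":[0,0,0],"yaw":0,"jaw":-1},{"xyz":[0,0,0],"yaw":0,"jaw":-1},{"xyz":[0,0,0],"yaw":0,"jaw":-1},{"xyz":[0,0,0],"yaw":0,"jaw":-1}]'

```text
time_s: 21.52
ee_pos: [633.3, 196.5, 368.4]
tool_rot: [-0.042, 0.999, 0.0, 0.0]
ft_force: [-6.0, -2.3, 12.1]
grip_width: 0.01
finger_force: 6.0
```

Request:
play_rows --moves '[{"xyz":[0,0,0.03],"yaw":0,"jaw":-1},{"xyz":[0,0,0.06],"yaw":0,"jaw":-1},{"xyz":[0,0,0.1],"yaw":0,"jaw":-1},{"xyz":[0,0,0.15],"yaw":0,"jaw":-1},{"xyz":[0,0,0.26],"yaw":0,"jaw":-1}]'

```text
time_s: 21.93
ee_pos: [632.7, 196.3, 442.5]
tool_rot: [-0.042, 0.999, -0.001, -0.002]
ft_force: [0.5, 0.7, -1.6]
grip_width: 0.002
finger_force: 0.0
```

Request:
play_rows --moves '[{"xyz":[-0.12,-0.01,0],"yaw":0,"jaw":0.5},{"xyz":[-0.24,-0.02,0],"yaw":0,"jaw":0.6},{"xyz":[-0.36,-0.03,0],"yaw":0,"jaw":0.6},{"xyz":[-0.473,-0.037,0],"yaw":0,"jaw":0.6},{"xyz":[-0.473,-0.037,-0.1],"yaw":0,"jaw":0.6}]'

```text
time_s: 22.35
ee_pos: [488.5, 186.0, 420.4]
tool_rot: [-0.043, 0.999, 0.002, 0.004]
ft_force: [1.7, 0.3, -0.4]
grip_width: 0.343
finger_force: 0.0
```

Run:
```python
from h import *
p,a,s=tool(); print(p,a,G(p),s["time_s"],s["ft_force"])
```

```text
[488.49636218 185.97739033 420.43827748] 94.90537145636888 [-67.1   2.4] 22.35 [ 1.67130798  0.302995   -0.44095372]
```

Request:
play_rows --moves '[{"xyz":[0,0,-0.1],"yaw":0,"jaw":0.6},{"xyz":[0,0,-0.2],"yaw":0,"jaw":0.6},{"xyz":[0,0,-0.3],"yaw":0,"jaw":0.6},{"xyz":[0,0,-0.3],"yaw":0,"jaw":0.6},{"xyz":[0,0,-0.3],"yaw":0,"jaw":0.6}]'

```text
time_s: 22.77
ee_pos: [491.4, 185.3, 324.6]
tool_rot: [-0.042, 0.999, -0.001, -0.001]
ft_force: [-0.0, 0.4, -0.1]
grip_width: 0.725
finger_force: 0.0
```

Request:
play_rows --moves '[{"xyz":[0,0,0],"yaw":0,"jaw":0.6},{"xyz":[0,0,0],"yaw":0,"jaw":0.6}]'

```text
time_s: 22.93
ee_pos: [492.4, 185.7, 327.0]
tool_rot: [-0.042, 0.999, 0.001, 0.002]
ft_force: [0.8, 0.0, 0.2]
grip_width: 0.795
finger_force: 0.0
```

Run:
```python
from h import *
p,a,s=tool(); print(p,a,G(p),s["time_s"],s["ft_force"])
```

```text
[492.35465945 185.74171021 327.00178069] 94.77589664241955 [-63.3   1.8] 22.9333 [0.79757368 0.04988079 0.16919657]
```

Request:
play_rows --moves '[{"xyz":[-0.003,-0.003,-0.12],"yaw":0,"jaw":0.6},{"xyz":[-0.003,-0.003,-0.24],"yaw":0,"jaw":0.6},{"xyz":[-0.003,-0.003,-0.31],"yaw":0,"jaw":0.6},{"xyz":[-0.003,-0.003,-0.333],"yaw":0,"jaw":0.6},{"xyz":[-0.003,-0.003,-0.333],"yaw":0,"jaw":0.3}]'

```text
time_s: 23.35
ee_pos: [490.6, 184.6, 224.8]
tool_rot: [-0.042, 0.999, -0.0, -0.0]
ft_force: [-0.4, 0.0, 1.0]
grip_width: 0.755
finger_force: 0.0
```

Request:
play_rows --moves '[{"xyz":[0,0,0],"yaw":0,"jaw":-1},{"xyz":[0,0,0],"yaw":0,"jaw":-1},{"xyz":[0,0,0],"yaw":0,"jaw":-1},{"xyz":[0,0,0],"yaw":0,"jaw":-1},{"xyz":[0,0,0],"yaw":0,"jaw":-1}]'

```text
time_s: 23.77
ee_pos: [491.4, 184.9, 226.9]
tool_rot: [-0.042, 0.999, 0.001, 0.002]
ft_force: [0.1, -1.3, 7.8]
grip_width: 0.568
finger_force: 30.0
```

Request:
play_rows --moves '[{"xyz":[0,0,0],"yaw":0,"jaw":-1},{"xyz":[0,0,0],"yaw":0,"jaw":-1}]'

```text
time_s: 23.93
ee_pos: [491.3, 184.9, 226.9]
tool_rot: [-0.042, 0.999, 0.001, 0.002]
ft_force: [-0.2, -0.2, 7.7]
grip_width: 0.566
finger_force: 30.0
```

Run:
```python
from h import *
p,a,s=tool(); print(p,a,G(p),s["time_s"],s["ft_force"],s["grip_width"],s["finger_force"])
```

```text
[491.34836037 184.91107587 226.87311563] 94.78001711167349 [-64.4   1.1] 23.9333 [-0.2305476  -0.1804856   7.68512376] 0.5663991584580864 30.003161430358887
```

Force 7.7 N suggests that the fingertips touch the plate when closed on the coupon. I regrip 5 mm higher, for clearance in the sleeve.

Request:
play_rows --moves '[{"xyz":[0,0,0],"yaw":0,"jaw":0.35},{"xyz":[0,0,0],"yaw":0,"jaw":0.35},{"xyz":[0,0,0.017],"yaw":0,"jaw":0.35},{"xyz":[0,0,0.017],"yaw":0,"jaw":0.35},{"xyz":[0,0,0.017],"yaw":0,"jaw":0.35}]'

```text
time_s: 24.35
ee_pos: [490.5, 184.6, 230.5]
tool_rot: [-0.042, 0.999, 0.0, 0.0]
ft_force: [-0.2, 0.7, 0.3]
grip_width: 0.678
finger_force: 0.0
```

Request:
play_rows --moves '[{"xyz":[0,0,0],"yaw":0,"jaw":-1},{"xyz":[0,0,0],"yaw":0,"jaw":-1},{"xyz":[0,0,0],"yaw":0,"jaw":-1},{"xyz":[0,0,0],"yaw":0,"jaw":-1},{"xyz":[0,0,0],"yaw":0,"jaw":-1}]'

```text
time_s: 24.77
ee_pos: [490.4, 184.6, 230.0]
tool_rot: [-0.042, 0.999, 0.0, -0.0]
ft_force: [-0.1, 0.2, 0.4]
grip_width: 0.567
finger_force: 30.0
```

Run:
```python
from h import *
p,a,s=tool(); print(p,a,G(p),s["time_s"],s["ft_force"],s["grip_width"],s["finger_force"])
```

```text
[490.38794387 184.57215991 230.03160727] 94.7939966303307 [-65.4   0.8] 24.7667 [-0.07876156  0.18081247  0.43061166] 0.5671992922570905 29.999485909938812
```

Request:
play_rows --moves '[{"xyz":[0,0,0.015],"yaw":0,"jaw":-1},{"xyz":[0,0,0.025],"yaw":0,"jaw":-1},{"xyz":[-0.06,-0.005,0.025],"yaw":0,"jaw":-1},{"xyz":[-0.15,-0.012,0.025],"yaw":0,"jaw":-1},{"xyz":[-0.25,-0.02,0.025],"yaw":0,"jaw":-1}]'

```text
time_s: 25.18
ee_pos: [415.5, 178.5, 237.9]
tool_rot: [-0.041, 0.999, 0.0, 0.001]
ft_force: [-0.6, 0.8, -0.8]
grip_width: 0.567
finger_force: 30.0
```

Request:
play_rows --moves '[{"xyz":[0,0,0.1],"yaw":0,"jaw":-1},{"xyz":[0,-0.1,0.2],"yaw":0,"jaw":-1},{"xyz":[0,-0.2,0.2],"yaw":-0.02,"jaw":-1},{"xyz":[0,-0.3,0.2],"yaw":-0.044,"jaw":-1},{"xyz":[0,-0.4,0.2],"yaw":-0.044,"jaw":-1}]'

```text
time_s: 25.6
ee_pos: [415.3, 57.4, 298.6]
tool_rot: [0.029, 1.0, 0.0, 0.001]
ft_force: [0.1, -0.2, -1.1]
grip_width: 0.567
finger_force: 30.0
```

Run:
```python
from h import *
p,a,s=tool(); print(p,a,s["time_s"],s["grip_width"])
w,im=load("w7"); w5,i5=load("w5")
o=np.zeros((600,800,3),np.uint8)
o[:,:400]=cv2.resize(im[160:310,0:190][:, :][:150,:190],(400,316))[:316].repeat(1,0) if 0 else 0
a7=cv2.resize(im[165:305,0:190],(760,560),interpolation=cv2.INTER_CUBIC)
cv2.imwrite("pics/d8.png",a7)
```

```text
[415.30938656  57.35783715 298.56931754] 86.67765179523413 25.6 0.5667549112054396
```

View pics/d8.png

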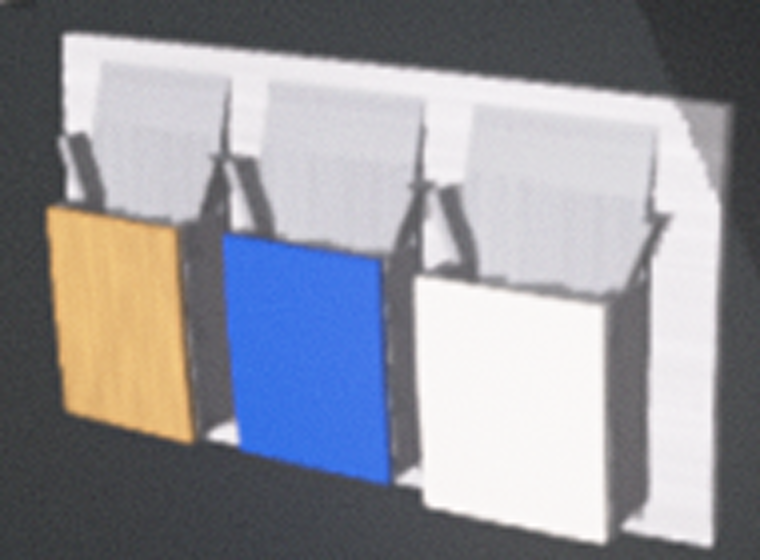

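The sleeves stand with their floors raised above a thin base; roof corners read: brown (48,206)-(193,442), blue (223,234)-(390,485), white (415,276)-(607,542). I combine these with the top view.

```bash
python3 - <<'E'
from h import *
T,_=load("top0"); W,_=load("w7")
t2=lambda u,v:(270+u/4,150+v/4); w7=lambda u,v:(u/4,165+v/4)
D={"w":(37,[(103,54),(210,60),(203,172),(97,168)],[(607,542),(424,508),(415,276),(607,298)]),
"b":(29,[(238,68),(336,73),(330,187),(230,183)],[(390,485),(240,450),(223,234),(380,258)]),
"br":(33,[(363,76),(466,82),(460,194),(358,190)],[(193,442),(66,412),(48,206),(178,226)])}
for n,(z,a,b) in D.items():
    A=np.array([onz(T,*t2(*p),z)[:2] for p in a]);B=np.array([onz(W,*w7(*p),z,True)[:2] for p in b])
    X=np.array([tri([ray(T,*t2(*p)),ray(W,*w7(*q),True)]) for p,q in zip(a,b)])
    ang=lambda P:np.degrees(np.arctan2(*((P[0]+P[1]-P[2]-P[3])[::-1])))
    print(n,A.mean(0).round(1),B.mean(0).round(1),X.mean(0).round(1),ang(A).round(1),ang(B).round(1)); print(B.round(0).tolist())
# plate in w7 for calibration check vs top estimate; cap
E
python3 - <<'E'
from h import *
# yellow tray, red cap not needed: compare blue roof centroid / brown coupon hue across cameras
for n,f in(("top0",0),("w5",1),("w7",1),("t5",0)):
    m,im=load(n); h=cv2.cvtColor(im,cv2.COLOR_BGR2HSV); mk=cv2.inRange(h,(18,120,90),(35,255,255))
    k,l,s,c=cv2.connectedComponentsWithStats(mk); 
    for i in range(1,k):
        if s[i,4]>60: print(n,s[i,4],c[i].round(1),onz(m,*c[i],20,bool(f)).round(1))
E
```

```text
w [720.9 -31.3] [721.5 -32.7] [720.1 -31.3  39.7] -2.3 -4.3
[[762.0, -2.0], [760.0, -70.0], [681.0, -64.0], [683.0, 4.0]]
b [ 714.7 -116.4] [ 716.2 -118.9] [ 714.2 -116.1   32.4] -3.1 -3.8
[[757.0, -88.0], [753.0, -155.0], [676.0, -150.0], [679.0, -83.0]]
br [ 709.5 -199.8] [ 710.4 -205.1] [ 707.9 -199.2   38.8] -2.9 -4.5
[[751.0, -174.0], [748.0, -242.0], [670.0, -236.0], [673.0, -168.0]]
top0 276 [624.  169.4] [ 761.  -865.4   20. ]
top0 2156 [179.4 249.2] [532.9 298.8  20. ]
top0 89 [589.  235.5] [ 582.4 -761.5   20. ]
top0 68 [631.8 260.4] [ 518.7 -867.9   20. ]
top0 113 [274.3 291.1] [428.1  51.5  20. ]
w5 1016 [331.1  66.8] [425.9  52.2  20. ]
w5 869 [129.4 366.1] [ 244.4 -269.2   20. ]
w5 875 [509.8 366.3] [ 667.8 -213.4   20. ]
w5 3521 [453.9 424.2] [ 625.1 -300.3   20. ]
w7 606 [206.5  18.9] [426.2  52.8  20. ]
w7 1441 [319.8  63.7] [475.6 183.9  20. ]
w7 10535 [418.8 127.4] [533.9 298.3  20. ]
w7 133 [339.4 102.1] [516.5 208.5  20. ]
w7 465 [ 24.3 246.3] [ 717.2 -229.8   20. ]
w7 313 [313.3 376.6] [862.  207.9  20. ]
w7 287 [325.9 377.9] [862.8 224.9  20. ]
w7 4268 [296.5 431.2] [970.4 190.9  20. ]
t5 246 [624.3 169. ] [ 762. -866.   20.]
t5 111 [609.5 189.5] [ 705.9 -823.2   20. ]
t5 1906 [178.6 247.5] [537.2 300.9  20. ]
t5 75 [603.  228.5] [ 601.3 -799.1   20. ]
t5 127 [588.7 241. ] [ 568.  -759.7   20. ]
t5 110 [274.3 291.2] [427.7  51.4  20. ]
```

Request:
play_rows --moves '[{"xyz":[0.05,-0.13,0],"yaw":-0.002,"jaw":-1},{"xyz":[0.1,-0.26,0],"yaw":-0.002,"jaw":-1},{"xyz":[0.15,-0.39,0],"yaw":-0.002,"jaw":-1},{"xyz":[0.2,-0.5,0],"yaw":-0.002,"jaw":-1},{"xyz":[0.25,-0.6,0],"yaw":-0.002,"jaw":-1}]'

```text
time_s: 26.02
ee_pos: [490.6, -124.2, 298.0]
tool_rot: [0.031, 1.0, -0.0, 0.0]
ft_force: [0.1, 0.9, -1.5]
grip_width: 0.563
finger_force: 30.0
```

Request:
play_rows --moves '[{"xyz":[0.05,-0.1,0],"yaw":0,"jaw":-1},{"xyz":[0.05,-0.2,0],"yaw":0,"jaw":-1},{"xyz":[0.05,-0.23,-0.1],"yaw":0,"jaw":-1},{"xyz":[0.05,-0.23,-0.2],"yaw":0,"jaw":-1},{"xyz":[0.05,-0.23,-0.25],"yaw":0,"jaw":-1}]'

```text
time_s: 26.43
ee_pos: [504.3, -191.4, 220.3]
tool_rot: [0.032, 1.0, 0.0, -0.001]
ft_force: [-0.6, 1.0, -2.4]
grip_width: 0.566
finger_force: 30.0
```

Request:
play_rows --moves '[{"xyz":[0,0,0],"yaw":0,"jaw":-1},{"xyz":[0,0,0],"yaw":0,"jaw":-1},{"xyz":[0,0,0],"yaw":0,"jaw":-1}]'

```text
time_s: 26.68
ee_pos: [506.0, -190.5, 223.7]
tool_rot: [0.03, 1.0, -0.0, 0.001]
ft_force: [0.7, 0.2, -0.3]
grip_width: 0.565
finger_force: 30.0
```

```bash
cat >> h.py <<'E'
BO={"brown":(709.7,-200.4),"white":(720.3,-31.2)}
def B(p,n):
    c,s=np.cos(np.radians(-3.6)),np.sin(np.radians(-3.6)); d=np.array(p[:2])-BO[n]; return np.round([c*d[0]+s*d[1],-s*d[0]+c*d[1]],1)
E
python3 - <<'E'
from h import *
p,a,s=tool(); print(p,a,B(p,"brown"),s["time_s"],s["ft_force"])
E
```

```text
[ 505.96918725 -190.52901138  223.66870793] 86.52379570666221 [-203.9   -2.9] 26.6833 [ 0.65423265  0.17457234 -0.32929509]
```

Request:
play_rows --moves '[{"xyz":[0.001,0.01,-0.05],"yaw":0,"jaw":-1},{"xyz":[0.001,0.01,-0.086],"yaw":0,"jaw":-1},{"xyz":[0.001,0.01,-0.086],"yaw":0,"jaw":-1},{"xyz":[0.001,0.01,-0.086],"yaw":0,"jaw":-1},{"xyz":[0.001,0.01,-0.086],"yaw":0,"jaw":-1}]'

```text
time_s: 27.1
ee_pos: [505.9, -187.6, 197.4]
tool_rot: [0.03, 1.0, -0.0, 0.0]
ft_force: [0.3, -0.4, -1.3]
grip_width: 0.562
finger_force: 30.0
```

Request:
play_rows --moves '[{"xyz":[0.04,-0.003,0],"yaw":0,"jaw":-1},{"xyz":[0.08,-0.005,0],"yaw":0,"jaw":-1},{"xyz":[0.12,-0.008,0],"yaw":0,"jaw":-1},{"xyz":[0.15,-0.01,0],"yaw":0,"jaw":-1},{"xyz":[0.16,-0.01,0],"yaw":0,"jaw":-1}]'

```text
time_s: 27.52
ee_pos: [541.6, -190.3, 191.8]
tool_rot: [0.032, 0.999, 0.003, -0.018]
ft_force: [-33.7, 2.5, 5.3]
grip_width: 0.569
finger_force: 30.0
```

Run:
```python
from h import *
p,a,s=tool(); print(p,a,B(p,"brown"),s["time_s"],s["ft_force"],s["ft_torque"])
```

```text
[ 541.57190753 -190.30404777  191.7553726 ] 86.34242233448386 [-168.4   -0.5] 27.5167 [-33.73906462   2.53608769   5.25224329] [0.68552021 7.65738184 0.11822409]
```

Blocked at front x ≈ -59 with 34 N on the wrist; I back off at once and look.

Request:
play_rows --moves '[{"xyz":[-0.05,0.003,0],"yaw":0,"jaw":-1},{"xyz":[-0.1,0.006,0.01],"yaw":0,"jaw":-1},{"xyz":[-0.1,0.006,0.02],"yaw":0,"jaw":-1},{"xyz":[-0.1,0.006,0.02],"yaw":0,"jaw":-1},{"xyz":[-0.1,0.006,0.02],"yaw":0,"jaw":-1}]'

```text
time_s: 27.93
ee_pos: [525.0, -188.8, 203.8]
tool_rot: [0.03, 1.0, -0.0, 0.001]
ft_force: [0.2, -0.1, -1.1]
grip_width: 0.567
finger_force: 30.0
```

Run:
```python
from h import *
p,a,s=tool(); print(p,a,B(p,"brown"),s["time_s"],s["ft_force"],s["ft_torque"])
w,iw=shot("wrist","w9"); t,it=shot("top","t9"); ms,ims=shot("scene","s9")
# predicted held coupon top-edge corners
c,sn=np.cos(np.radians(a-90)),np.sin(np.radians(a-90)); d=np.array([c,sn]);n=np.array([-sn,c])
for u in(-31,109):
  for v in(25,-25):
    P=np.r_[np.array(p[:2])+u*d+v*n,p[2]-174]; print(u,v,"top",proj(t,P).round(1),"scene",proj(ms,P).round(1),"wrist",proj(w,P,True).round(1))
for n_,q in {"brML":(-35,33,33),"brMR":(-35,-33,33)}.items():
    cc,ss=np.cos(np.radians(-3.6)),np.sin(np.radians(-3.6)); P=np.r_[BO["brown"][0]+cc*q[0]-ss*q[1],BO["brown"][1]+ss*q[0]+cc*q[1],33]; print(n_,proj(t,P).round(1),proj(ms,P).round(1))
o=np.zeros((600,800,3),np.uint8)
o[:300,:400]=cv2.resize(it[150:270,310:470],(400,300),interpolation=cv2.INTER_CUBIC);o[:300,400:]=cv2.resize(iw,(400,300))
o[300:,:400]=cv2.resize(ims[210:330,190:350],(400,300),interpolation=cv2.INTER_CUBIC);o[300:,400:]=cv2.resize(it,(400,300))
cv2.imwrite("pics/d9.png",o)
```

```text
[ 525.04240866 -188.79140827  203.76988676] 86.5226719710127 [-185.   -0.] 27.9333 [ 0.23302073 -0.08344663 -1.07179358] [ 0.03502074  0.03537195 -0.0325665 ]
-31 25 top [358.2 265.4] scene [297.7 245.3] wrist [377.5 242.1]
-31 -25 top [377.8 266.8] scene [288.  237.3] wrist [262.9 242.1]
109 25 top [361.6 211.8] scene [258.2 264.7] wrist [360.7 460.7]
109 -25 top [380.8 213.2] scene [248.8 256. ] wrist [279.3 460.8]
brML [359.7 195.9] [247.3 271.2]
brMR [385.  197.7] [235.1 259.4]
```

View pics/d9.png

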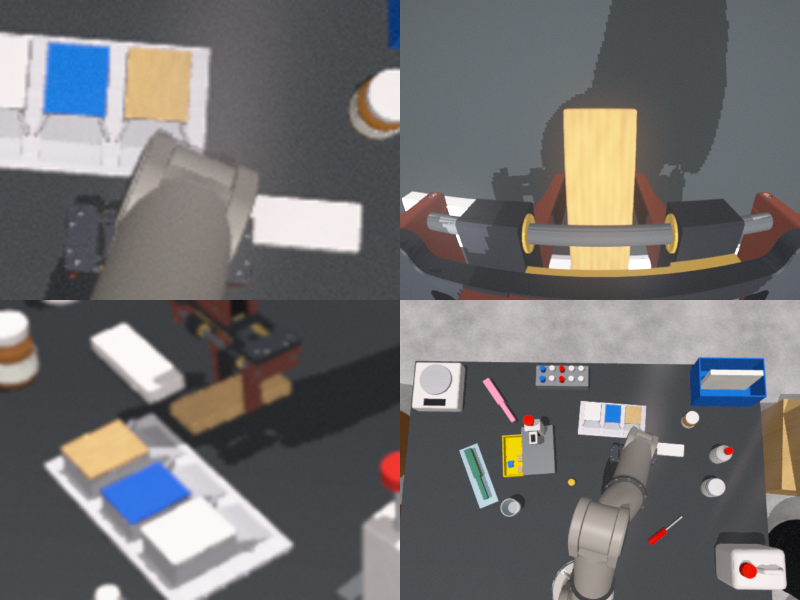

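The wrist picture shows the coupon's rear edge at about (264..376,176), well behind the predicted v = 242, so the coupon was pushed back in the grip. I measure its slip and tilt.

Run:
```python
from h import *
from scipy.optimize import least_squares
def corners(n):
    m,im=load(n); h=cv2.cvtColor(im,cv2.COLOR_BGR2HSV); mk=cv2.inRange(h,(8,50,70),(28,255,255)); mk[:150]=0;mk[310:]=0;mk[:,:220]=0;mk[:,420:]=0
    rows=[(v,np.where(mk[v])[0]) for v in range(150,300,6)]
    rows=[(v,x.min(),x.max(),len(x)) for v,x in rows if len(x)>60]; top=np.where((mk>0).sum(1)>60)[0].min()
    return m,top,rows
from scipy.spatial.transform import Rotation as R
for n,tcp,q in (("w6",[412.0,175.73,268.85],94.44),("w9",[525.04,-188.79,203.77],86.52)):
    m,top,rows=corners(n); print(n,"rear row",top,rows[:16:3])
    c,s=np.cos(np.radians(q-90)),np.sin(np.radians(q-90)); d=np.array([c,s]);nn=np.array([-s,c])
    for sl in (0,-10,-20,-30):
      for dz in (0,4):
        P=lambda v:np.r_[np.array(tcp[:2])+(-31+sl)*d+v*nn,tcp[2]-170+(0 if n=="w6" else -4)+dz]
        print(sl,dz,proj(m,P(25),True).round(1),proj(m,P(-25),True).round(1))
m,im=load("s9");m0=load("w9")[0]
```

```text
w6 rear row 232 [(234, np.int64(265), np.int64(374), 110), (252, np.int64(261), np.int64(378), 118), (270, np.int64(243), np.int64(393), 138), (288, np.int64(242), np.int64(402), 132)]
0 0 [378.9 246.4] [261.7 246.4]
0 4 [380.3 249.1] [260.2 249.2]
-10 0 [379.9 223.5] [260.7 223.5]
-10 4 [381.4 225.8] [259.2 225.8]
-20 0 [380.8 200.1] [259.8 200. ]
-20 4 [382.3 201.7] [258.3 201.7]
-30 0 [381.5 176. ] [259.1 176. ]
-30 4 [383.1 177.1] [257.5 177.1]
w9 rear row 172 [(174, np.int64(262), np.int64(376), 115), (192, np.int64(261), np.int64(379), 119), (210, np.int64(261), np.int64(379), 119), (228, np.int64(261), np.int64(379), 119), (246, np.int64(262), np.int64(378), 117), (264, np.int64(262), np.int64(377), 116)]
0 0 [377.6 242.1] [262.9 242.1]
0 4 [379.  244.8] [261.5 244.8]
-10 0 [378.5 219.8] [261.9 219.8]
-10 4 [380.  221.9] [260.5 221.9]
-20 0 [379.3 196.8] [261.1 196.7]
-20 4 [380.9 198.4] [259.7 198.3]
-30 0 [380.  173.3] [260.5 173.3]
-30 4 [381.6 174.3] [258.9 174.3]
```

Run:
```python
from h import *
m,im=load("s9"); tcp=np.array([525.04,-188.79,203.77]); q=np.radians(-3.48); d=np.array([np.cos(q),np.sin(q)]);nn=np.array([-d[1],d[0]])
b=tcp[2]-190
for lab,u,v,z in (("FL top",78.5,25,16),("FL bot",78.5,25,0),("FR top",78.5,-25,16),("RL top",-61.5,25,16),("RL bot",-61.5,25,0)):
    p=proj(m,np.r_[tcp[:2]+u*d+v*nn,b+z]); print(lab,p.round(1),"crop",((p-[190,210])*2.5+[0,300]).round(0))
for lab,x,y,z in(("bay near base L",-82,27,0),("weight top",0,0,0)):
    pass
# known reference: bay brown roof corners (z=33) bias in scene
cc,ss=np.cos(np.radians(-3.6)),np.sin(np.radians(-3.6))
for x,y in((-35,33),(-35,-33),(35,33),(35,-33)):
    p=proj(m,[BO["brown"][0]+cc*x-ss*y,BO["brown"][1]+ss*x+cc*y,33]); print("roof",x,y,((p-[190,210])*2.5+[0,300]).round(0))
# edge pixels of the coupon in scene (hue mask)
h=cv2.cvtColor(im,cv2.COLOR_BGR2HSV); mk=cv2.inRange(h,(8,60,40),(28,255,255))
sub=mk[236:275,252:312]
print("\n".join("".join("#" if x else "." for x in r) for r in sub))
print(h[236:275,252:312,2][::3,::4])
```

```text
FL top [267.1 260.3] crop [193. 426.]
FL bot [267.5 264.6] crop [194. 436.]
FR top [257.6 251.8] crop [169. 404.]
RL top [305.9 241.3] crop [290. 378.]
RL bot [306.1 245.5] crop [290. 389.]
roof -35 33 [143. 453.]
roof -35 -33 [113. 424.]
roof 35 33 [ 89. 480.]
roof 35 -33 [ 59. 449.]
................................###.........................
.................................###........................
............................................................
.................................##.............###.........
.............................######...........######........
...........................#########........#########.......
.........................###########......############......
.......................#############......#############.....
.....................###############......#############.....
.................###################......#############.....
................####################......#############.....
..............######################......#############.....
...........#########################......############......
.........############
[... 1684 characters left out ...]
7  67]
 [188 185 187  65  41  60  84 128 148  84  90 136 149 134  51]
 [229 185 171  57  54 108 152 153 153  86  90 149 157 150  43]
 [188 135  52 108 146 151 152 152 152  92  89 154 141  88  43]
 [ 64  44 139 152 149 150 152 155 153  94  90  95  42  43  42]
 [ 45  45 150 150 149 150 151 159 158  91  47  41  43  44  44]
 [135  42  90 148 148 158 154 147  71  43  44  43  43  42  44]
 [141 103  43 109 158 145  88  45  44  41  44  44  44  42  43]
 [127 146  74  44 100  43  43  42  44  47  45  54  55  44  43]
 [129 127 152  59  43  44  43  43  58  45  43  44  52  43  42]
 [201 197 203 236  70  69  51  45  43  44  43  61  70  65  65]
 [196 174 202 237 218  71  65  44  42  45  67  70  69  70  70]]
```

Request:
play_rows --moves '[{"xyz":[-0.03,0.002,0],"yaw":0,"jaw":-1},{"xyz":[-0.066,0.004,0],"yaw":0,"jaw":-1},{"xyz":[-0.066,0.004,-0.02],"yaw":0,"jaw":-1},{"xyz":[-0.066,0.004,-0.04],"yaw":0,"jaw":-1},{"xyz":[-0.066,0.004,-0.04],"yaw":0,"jaw":-1}]'

```text
time_s: 28.5
ee_pos: [503.4, -187.5, 189.8]
tool_rot: [0.03, 1.0, 0.0, -0.001]
ft_force: [-1.8, -0.2, 1.5]
grip_width: 0.567
finger_force: 30.0
```

Request:
play_rows --moves '[{"xyz":[0,0,-0.005],"yaw":0,"jaw":-1},{"xyz":[0,0,-0.005],"yaw":0,"jaw":-1},{"xyz":[0,0,-0.005],"yaw":0,"jaw":-1}]'

```text
time_s: 28.75
ee_pos: [503.8, -187.5, 189.1]
tool_rot: [0.03, 1.0, 0.0, -0.0]
ft_force: [-1.4, 0.5, 1.5]
grip_width: 0.569
finger_force: 30.0
```

Run:
```python
from h import *
p,a,s=tool(); print(p,a,B(p,"brown"),s["time_s"],s["ft_force"],s["ft_torque"])
```

```text
[ 503.80081218 -187.50185038  189.13045165] 86.50822126080698 [-2.063e+02 -1.000e-01] 28.75 [-1.43581589  0.45532945  1.46045351] [0.05947667 0.49633663 0.00623373]
```

Request:
play_rows --moves '[{"xyz":[0,0,-0.005],"yaw":0,"jaw":-1},{"xyz":[0,0,-0.008],"yaw":0,"jaw":-1},{"xyz":[0,0,-0.008],"yaw":0,"jaw":0.4},{"xyz":[0,0,-0.008],"yaw":0,"jaw":0.6},{"xyz":[0,0,-0.008],"yaw":0,"jaw":0.6}]'

```text
time_s: 29.17
ee_pos: [504.2, -187.4, 186.8]
tool_rot: [0.03, 1.0, -0.0, 0.0]
ft_force: [-0.3, -0.1, 0.2]
grip_width: 0.756
finger_force: 0.0
```

Request:
play_rows --moves '[{"xyz":[0,0,0],"yaw":0,"jaw":0.6},{"xyz":[-0.04,0.003,0.01],"yaw":0,"jaw":0.6},{"xyz":[-0.08,0.006,0.01],"yaw":0,"jaw":0.6},{"xyz":[-0.08,0.006,0.01],"yaw":0,"jaw":0.6},{"xyz":[-0.08,0.006,0.01],"yaw":0,"jaw":0.6}]'

```text
time_s: 29.58
ee_pos: [479.9, -185.7, 189.9]
tool_rot: [0.031, 1.0, 0.0, 0.0]
ft_force: [0.5, -0.1, -0.3]
grip_width: 0.801
finger_force: 0.0
```

Run:
```python
from h import *
p,a,s=tool(); print(p,a,B(p,"brown"),s["time_s"],s["ft_force"],s["grip_width"])
m,im=shot("wrist","w10"); h=cv2.cvtColor(im,cv2.COLOR_BGR2HSV); mk=cv2.inRange(h,(8,50,70),(28,255,255)); mk[:100]=0;mk[310:]=0;mk[:,:220]=0;mk[:,420:]=0
top=np.where((mk>0).sum(1)>60)[0].min(); r=np.where(mk[top+6])[0]; print("rear row",top,r.min(),r.max())
L=onz(m,r.min(),top,16,True);Rr=onz(m,r.max(),top,16,True); print(L,Rr,"rear x bay",B(L,"brown"),B(Rr,"brown"))
```

```text
[ 479.86289193 -185.67935559  189.91704961] 86.49413152014442 [-230.3    0.3] 29.5833 [ 0.51849352 -0.06097684 -0.26090769] 0.8007140585642596
rear row 223 263 374
[ 438.36552919 -207.74121572   16.        ] [ 441.29733171 -160.15328986   16.        ] rear x bay [-270.3  -24.4] [-270.4   23.3]
```

Request:
play_rows --moves '[{"xyz":[-0.017,0.001,0],"yaw":0,"jaw":0.6},{"xyz":[-0.017,0.001,0],"yaw":0,"jaw":0.6},{"xyz":[-0.017,0.001,0],"yaw":0,"jaw":-1},{"xyz":[-0.017,0.001,0],"yaw":0,"jaw":-1},{"xyz":[-0.017,0.001,0],"yaw":0,"jaw":-1}]'

```text
time_s: 30.05
ee_pos: [475.0, -185.4, 189.9]
tool_rot: [0.03, 1.0, -0.0, 0.0]
ft_force: [0.2, -0.6, 0.6]
grip_width: 0.613
finger_force: 0.0
```

Request:
play_rows --moves '[{"xyz":[0,0,0],"yaw":0,"jaw":-1},{"xyz":[0,0,0],"yaw":0,"jaw":-1},{"xyz":[0,0,0],"yaw":0,"jaw":-1},{"xyz":[0,0,0.03],"yaw":0,"jaw":-1},{"xyz":[0,0,0.073],"yaw":0,"jaw":-1}]'

```text
time_s: 30.47
ee_pos: [474.2, -185.1, 211.4]
tool_rot: [0.03, 1.0, 0.0, -0.001]
ft_force: [-1.2, -0.5, -1.3]
grip_width: 0.565
finger_force: 30.0
```

Request:
play_rows --moves '[{"xyz":[0.03,-0.002,0],"yaw":0,"jaw":-1},{"xyz":[0.08,-0.005,0],"yaw":0,"jaw":-1},{"xyz":[0.13,-0.008,0],"yaw":0,"jaw":-1},{"xyz":[0.18,-0.011,0],"yaw":0,"jaw":-1},{"xyz":[0.21,-0.013,0],"yaw":0,"jaw":-1}]'

```text
time_s: 30.88
ee_pos: [539.9, -189.0, 212.0]
tool_rot: [0.03, 1.0, -0.0, 0.001]
ft_force: [0.1, 0.4, -1.2]
grip_width: 0.566
finger_force: 30.0
```

Request:
play_rows --moves '[{"xyz":[0,0,0],"yaw":0,"jaw":-1},{"xyz":[0,0,0],"yaw":0,"jaw":-1},{"xyz":[0,0,0],"yaw":0,"jaw":-1}]'

```text
time_s: 31.13
ee_pos: [537.0, -189.3, 211.4]
tool_rot: [0.031, 1.0, 0.0, -0.001]
ft_force: [0.4, 0.1, -1.5]
grip_width: 0.57
finger_force: 30.0
```

Run:
```python
from h import *
p,a,s=tool(); print(p,a,B(p,"brown"),s["time_s"],s["ft_force"],s["grip_width"])
m,im=shot("wrist","w11"); h=cv2.cvtColor(im,cv2.COLOR_BGR2HSV); mk=cv2.inRange(h,(8,50,70),(28,255,255)); mk[:100]=0;mk[310:]=0;mk[:,:220]=0;mk[:,420:]=0
top=np.where((mk>0).sum(1)>60)[0].min(); r=np.where(mk[top+6])[0]; print("rear row",top,r.min(),r.max())
L=onz(m,r.min(),top,p[2]-174,True);Rr=onz(m,r.max(),top,p[2]-174,True); print("rear x bay",B(L,"brown"),B(Rr,"brown"))
```

```text
[ 536.96319703 -189.33865712  211.43529606] 86.48647975890873 [-173.1    0.2] 31.1333 [ 0.35678181  0.09268101 -1.4683343 ] 0.5697414220811716
rear row 233 265 374
rear x bay [-208.9  -23.7] [-208.9   23.5]
```

Request:
play_rows --moves '[{"xyz":[0.023,-0.0015,0],"yaw":0,"jaw":-1},{"xyz":[0.023,-0.0015,-0.015],"yaw":0,"jaw":-1},{"xyz":[0.023,-0.0015,-0.03],"yaw":0,"jaw":-1},{"xyz":[0.023,-0.0015,-0.03],"yaw":0,"jaw":-1}]'

```text
time_s: 31.52
ee_pos: [545.0, -189.7, 202.2]
tool_rot: [0.03, 1.0, -0.0, 0.0]
ft_force: [-0.0, -0.6, 1.7]
grip_width: 0.567
finger_force: 30.0
```

Request:
play_rows --moves '[{"xyz":[0,0,-0.005],"yaw":0,"jaw":-1},{"xyz":[0,0,-0.01],"yaw":0,"jaw":-1},{"xyz":[0,0,-0.01],"yaw":0,"jaw":-1}]'

```text
time_s: 31.77
ee_pos: [544.8, -189.8, 199.7]
tool_rot: [0.031, 1.0, -0.0, 0.0]
ft_force: [0.3, 0.5, 1.7]
grip_width: 0.566
finger_force: 30.0
```

Run:
```python
from h import *
p,a,s=tool(); print(p,a,B(p,"brown"),s["time_s"],s["ft_force"],s["ft_torque"])
```

```text
[ 544.75110068 -189.81828455  199.72402134] 86.49758277304792 [-165.3    0.2] 31.7667 [0.27221418 0.46326081 1.66656751] [-0.01781483 -0.26909297  0.02757767]
```

Contact begins about 6 mm early: the coupon droops nose-down in the grip (the cause of the first block). With its nose on the floor, I lower the rear until it is level, then push.

Request:
play_rows --moves '[{"xyz":[0,0,-0.005],"yaw":0,"jaw":-1},{"xyz":[0,0,-0.01],"yaw":0,"jaw":-1},{"xyz":[0,0,-0.01],"yaw":0,"jaw":-1}]'

```text
time_s: 32.02
ee_pos: [544.5, -189.8, 196.6]
tool_rot: [0.031, 1.0, -0.0, -0.0]
ft_force: [-0.9, 0.0, 1.5]
grip_width: 0.565
finger_force: 30.0
```

Request:
play_rows --moves '[{"xyz":[0.015,-0.001,0],"yaw":0,"jaw":-1},{"xyz":[0.03,-0.002,0],"yaw":0,"jaw":-1},{"xyz":[0.045,-0.003,0],"yaw":0,"jaw":-1},{"xyz":[0.06,-0.004,0],"yaw":0,"jaw":-1},{"xyz":[0.065,-0.004,0],"yaw":0,"jaw":-1}]'

```text
time_s: 32.43
ee_pos: [565.0, -190.9, 196.8]
tool_rot: [0.03, 1.0, -0.0, 0.0]
ft_force: [-3.5, 0.8, 3.3]
grip_width: 0.564
finger_force: 30.0
```

Run:
```python
from h import *
p,a,s=tool(); print(p,a,B(p,"brown"),s["time_s"],s["ft_force"],s["ft_torque"])
m,im=shot("wrist","w12"); h=cv2.cvtColor(im,cv2.COLOR_BGR2HSV); mk=cv2.inRange(h,(8,50,70),(28,255,255)); mk[:100]=0;mk[310:]=0;mk[:,:220]=0;mk[:,420:]=0
top=np.where((mk>0).sum(1)>60)[0].min(); r=np.where(mk[top+6])[0]; print("rear row",top,r.min(),r.max())
L=onz(m,r.min(),top,p[2]-174,True); print("rear x bay",B(L,"brown"))
```

```text
[ 564.95405779 -190.88740236  196.77443701] 86.52611390897243 [-145.1    0.4] 32.4333 [-3.52143863  0.78746451  3.34628391] [-0.00709192  0.48145072 -0.05319946]
rear row 234 264 375
rear x bay [-180.1  -24. ]
```

Request:
play_rows --moves '[{"xyz":[0.015,-0.001,0],"yaw":0,"jaw":-1},{"xyz":[0.03,-0.002,0],"yaw":0,"jaw":-1},{"xyz":[0.045,-0.003,0],"yaw":0,"jaw":-1},{"xyz":[0.06,-0.004,0],"yaw":0,"jaw":-1},{"xyz":[0.065,-0.004,0],"yaw":0,"jaw":-1}]'

```text
time_s: 32.9
ee_pos: [584.4, -192.1, 196.8]
tool_rot: [0.03, 1.0, -0.0, 0.0]
ft_force: [-4.8, 0.0, 4.2]
grip_width: 0.567
finger_force: 30.0
```

Request:
play_rows --moves '[{"xyz":[0.02,-0.001,0],"yaw":0,"jaw":-1},{"xyz":[0.04,-0.0025,0],"yaw":0,"jaw":-1},{"xyz":[0.06,-0.004,0],"yaw":0,"jaw":-1},{"xyz":[0.08,-0.005,0],"yaw":0,"jaw":-1},{"xyz":[0.085,-0.005,0],"yaw":0,"jaw":-1}]'

```text
time_s: 33.32
ee_pos: [601.4, -193.8, 193.6]
tool_rot: [0.031, 0.999, 0.002, -0.012]
ft_force: [-30.7, 2.5, 15.9]
grip_width: 0.569
finger_force: 30.0
```

Run:
```python
from h import *
p,a,s=tool(); print(p,a,B(p,"brown"),s["time_s"],s["ft_force"],s["ft_torque"])
m,im=shot("wrist","w13"); h=cv2.cvtColor(im,cv2.COLOR_BGR2HSV); mk=cv2.inRange(h,(8,50,70),(28,255,255)); mk[:100]=0;mk[310:]=0;mk[:,:220]=0;mk[:,420:]=0
top=np.where((mk>0).sum(1)>60)[0].min(); r=np.where(mk[top+6])[0]; print("rear row",top,r.min(),r.max())
L=onz(m,r.min(),top,p[2]-174,True); print("rear x bay",B(L,"brown"))
```

```text
[ 601.35349312 -193.83903463  193.62498357] 86.40279133001057 [-108.5   -0.3] 33.3167 [-30.74288295   2.54651359  15.87516791] [0.82149163 6.7129995  0.03021142]
rear row 218 262 377
rear x bay [-155.   -24.8]
```

Blocked again, with no side load. The nose is inside the mouth already, so I relieve the force, let the coupon rest on the ramp, and will push it home from behind with shut fingers.

Request:
play_rows --moves '[{"xyz":[-0.03,0.002,0],"yaw":0,"jaw":-1},{"xyz":[-0.04,0.0025,0],"yaw":0,"jaw":-1},{"xyz":[-0.04,0.0025,0],"yaw":0,"jaw":-1}]'

```text
time_s: 33.62
ee_pos: [596.7, -192.7, 196.1]
tool_rot: [0.031, 1.0, 0.0, -0.001]
ft_force: [-1.0, 1.0, -3.8]
grip_width: 0.566
finger_force: 30.0
```

```bash
cat >> h.py <<'E'
def rear(n,z,name="brown"):
    m,im=shot("wrist",n); h=cv2.cvtColor(im,cv2.COLOR_BGR2HSV)
    mk=cv2.inRange(h,(8,50,70),(28,255,255)) if name=="brown" else cv2.inRange(h,(0,0,150),(180,60,255))
    mk[:60]=0;mk[310:]=0;mk[:,:220]=0;mk[:,420:]=0
    top=np.where((mk>0).sum(1)>60)[0].min(); out=[]
    for v in (top+8,top+40): 
        r=np.where(mk[v])[0]; out.append((v,r.min(),r.max()))
    r=np.where(mk[top+8])[0]; L=onz(m,r.min(),top,z,True);Q=onz(m,r.max(),top,z,True)
    print("rear",top,out,"bay",B(L,name),B(Q,name)); return m,mk
E
python3 - <<'E'
from h import *
p,a,s=tool(); print(p,a,B(p,"brown"),s["time_s"],s["ft_force"],s["ft_torque"])
rear("w14",p[2]-174)
m,im=shot("scene","s14"); h=cv2.cvtColor(im,cv2.COLOR_BGR2HSV); mk=cv2.inRange(h,(8,60,40),(28,255,255))
print("\n".join("".join("#" if x else "." for x in r) for r in mk[238:288,212:300:1]))
q=np.radians(a-90); d=np.array([np.cos(q),np.sin(q)]);nn=np.array([-d[1],d[0]])
for u,v,z in((-46,25,16),(-46,25,0),(-46,-25,16),(40,25,16),(40,25,0)): print(u,v,z,proj(m,np.r_[p[:2]+u*d+v*nn,p[2]-190+z]).round(1)-[212,238])
E
```

```text
[ 596.74238787 -192.71259991  196.13729277] 86.50395135180975 [-113.2    0.6] 33.6167 [-0.97559512  0.99275516 -3.75378459] [-0.01290981  0.7438356  -0.04743405]
rear 217 [(np.int64(225), np.int64(262), np.int64(377)), (np.int64(257), np.int64(263), np.int64(376))] bay [-156.1  -24.4] [-156.1   24.9]
........................................................................................
........................................................................................
........................................................................................
........................................................................................
........................................................................................
........................................................................................
.....................................................#..................................
...................................................####.................................
...................................................###................................
[... 3058 characters left out ...]
...........................................................
........................................................................................
........................................................................................
........................................................................................
........................................................................................
........................................................................................
........................................................................................
-46 25 16 [70.3 17.1]
-46 25 0 [70.6 21.2]
-46 -25 16 [60.7  8.8]
40 25 16 [45.7 29.2]
40 25 0 [46.1 33.4]
```

The downward pull on the tool shows the nose touching the roof (nose-up). I regrip at the rear end and level it.

Request:
play_rows --moves '[{"xyz":[0,0,0],"yaw":0,"jaw":0.3},{"xyz":[0,0,0],"yaw":0,"jaw":0.5},{"xyz":[0,0,0],"yaw":0,"jaw":0.5},{"xyz":[0,0,0],"yaw":0,"jaw":0.5},{"xyz":[0,0,0],"yaw":0,"jaw":0.5}]'

```text
time_s: 34.13
ee_pos: [597.8, -192.9, 197.2]
tool_rot: [0.03, 1.0, -0.0, 0.001]
ft_force: [0.2, 0.3, 0.0]
grip_width: 0.753
finger_force: 0.0
```

Request:
play_rows --moves '[{"xyz":[-0.04,0.0025,0],"yaw":0,"jaw":0.5},{"xyz":[-0.08,0.005,-0.01],"yaw":0,"jaw":0.5},{"xyz":[-0.09,0.0055,-0.017],"yaw":0,"jaw":0.5},{"xyz":[-0.09,0.0055,-0.017],"yaw":0,"jaw":0.5},{"xyz":[-0.09,0.0055,-0.017],"yaw":0,"jaw":0.5}]'

```text
time_s: 34.55
ee_pos: [570.7, -191.2, 191.8]
tool_rot: [0.03, 1.0, -0.0, 0.0]
ft_force: [0.5, 0.3, 0.0]
grip_width: 0.746
finger_force: 0.0
```

Run:
```python
from h import *
p,a,s=tool(); print(p,a,B(p,"brown"),s["time_s"],s["ft_force"],s["grip_width"])
rear("w15",17)
```

```text
[ 570.71239231 -191.21140722  191.80629125] 86.51230905606366 [-139.3    0.4] 34.55 [0.5208818  0.31494806 0.02040044] 0.7455396726935087Traceback (most recent call last):
  File "<stdin>", line 3, in <module>
  File "h.py", line 42, in rear
    r=np.where(mk[v])[0]; out.append((v,r.min(),r.max()))
                                        ~~~~~^^
    return umr_minimum(a, axis, None, out, keepdims, initial, where)
ValueError: zero-size array to reduction operation minimum which has no identity
```

Request:
play_rows --moves '[{"xyz":[0,0,0],"yaw":0,"jaw":-1},{"xyz":[0,0,0],"yaw":0,"jaw":-1},{"xyz":[0,0,0],"yaw":0,"jaw":-1},{"xyz":[0,0,0],"yaw":0,"jaw":-1},{"xyz":[0,0,0],"yaw":0,"jaw":-1}]'

```text
time_s: 35.02
ee_pos: [570.6, -191.1, 191.8]
tool_rot: [0.03, 1.0, -0.0, 0.0]
ft_force: [1.2, 0.4, 0.3]
grip_width: 0.568
finger_force: 30.0
```

Request:
play_rows --moves '[{"xyz":[0,0,0.006],"yaw":0,"jaw":-1},{"xyz":[0,0,0.012],"yaw":0,"jaw":-1},{"xyz":[0,0,0.018],"yaw":0,"jaw":-1},{"xyz":[0,0,0.018],"yaw":0,"jaw":-1}]'

```text
time_s: 35.35
ee_pos: [569.9, -191.1, 197.1]
tool_rot: [0.03, 1.0, 0.0, -0.001]
ft_force: [-0.4, 0.5, -2.7]
grip_width: 0.57
finger_force: 30.0
```

Request:
play_rows --moves '[{"xyz":[0.01,-0.0006,0],"yaw":0,"jaw":-1},{"xyz":[0.02,-0.0012,0],"yaw":0,"jaw":-1},{"xyz":[0.03,-0.002,0],"yaw":0,"jaw":-1},{"xyz":[0.03,-0.002,0],"yaw":0,"jaw":-1}]'

```text
time_s: 35.68
ee_pos: [579.8, -191.9, 196.9]
tool_rot: [0.03, 1.0, -0.0, 0.0]
ft_force: [1.0, 0.1, -2.6]
grip_width: 0.567
finger_force: 30.0
```

Run:
```python
from h import *
p,a,s=tool(); print(p,a,B(p,"brown"),s["time_s"],s["ft_force"],s["ft_torque"],s["grip_width"])
```

```text
[ 579.7918424  -191.85394974  196.92191448] 86.51386291978223 [-130.2    0.4] 35.6833 [ 0.98691766  0.13226046 -2.57128707] [ 0.03223501  0.15443214 -0.03739313] 0.5666198014470087
```

It moves freely now (fx ≈ 0). I push on.

Request:
play_rows --moves '[{"xyz":[0.02,-0.0012,0],"yaw":0,"jaw":-1},{"xyz":[0.04,-0.0025,0],"yaw":0,"jaw":-1},{"xyz":[0.06,-0.004,0],"yaw":0,"jaw":-1},{"xyz":[0.08,-0.005,0],"yaw":0,"jaw":-1},{"xyz":[0.08,-0.005,0],"yaw":0,"jaw":-1}]'

```text
time_s: 36.1
ee_pos: [601.5, -193.4, 196.9]
tool_rot: [0.031, 1.0, 0.001, -0.004]
ft_force: [-12.9, 1.8, 10.4]
grip_width: 0.57
finger_force: 30.0
```

Request:
play_rows --moves '[{"xyz":[0.01,-0.0006,0],"yaw":0,"jaw":-1},{"xyz":[0.02,-0.0012,0],"yaw":0,"jaw":-1},{"xyz":[0.03,-0.002,0],"yaw":0,"jaw":-1},{"xyz":[0.03,-0.002,0],"yaw":0,"jaw":-1}]'

```text
time_s: 36.43
ee_pos: [606.3, -194.1, 196.1]
tool_rot: [0.031, 0.999, 0.002, -0.01]
ft_force: [-26.6, 3.9, 20.8]
grip_width: 0.565
finger_force: 30.0
```

Run:
```python
from h import *
p,a,s=tool(); print(p,a,B(p,"brown"),s["time_s"],s["ft_force"],s["ft_torque"],s["grip_width"])
```

```text
[ 606.26850212 -194.11976883  196.07941525] 86.42789467280689 [-103.6   -0.2] 36.4333 [-26.63133743   3.85834468  20.81280834] [1.10542363 5.84977178 0.17842163] 0.564728215036827
```

The stop comes at the same hand position with the coupon 30 mm deeper, so the fingertips are hitting the base edge. The sleeves stand about 6 mm higher than the text says, which fits the triangulated roof heights of 38.8/32.4/39.7. I back off, raise, and go on.

Request:
play_rows --moves '[{"xyz":[-0.03,0.002,0],"yaw":0,"jaw":-1},{"xyz":[-0.06,0.004,0],"yaw":0,"jaw":-1},{"xyz":[-0.06,0.004,0],"yaw":0,"jaw":-1},{"xyz":[-0.06,0.004,0],"yaw":0,"jaw":-1}]'

```text
time_s: 36.77
ee_pos: [594.5, -192.7, 197.2]
tool_rot: [0.03, 1.0, -0.0, 0.0]
ft_force: [0.6, 0.1, -2.2]
grip_width: 0.565
finger_force: 30.0
```

Request:
play_rows --moves '[{"xyz":[0,0,0.007],"yaw":0,"jaw":-1},{"xyz":[0,0,0.014],"yaw":0,"jaw":-1},{"xyz":[0,0,0.02],"yaw":0,"jaw":-1},{"xyz":[0,0,0.02],"yaw":0,"jaw":-1}]'

```text
time_s: 37.1
ee_pos: [594.5, -192.7, 203.4]
tool_rot: [0.03, 1.0, 0.0, 0.0]
ft_force: [-0.6, -0.3, -1.5]
grip_width: 0.565
finger_force: 30.0
```

Run:
```python
from h import *
p,a,s=tool(); print(p,a,B(p,"brown"),s["time_s"],s["ft_force"],s["ft_torque"],s["grip_width"])
rear("w16",p[2]-174) if 0 else None
m,im=shot("wrist","w16"); h=cv2.cvtColor(im,cv2.COLOR_BGR2HSV); mk=cv2.inRange(h,(8,50,70),(28,255,255))
mk[:60]=0;mk[:,:240]=0;mk[:,400:]=0; c=(mk>0).sum(1); print([(v,int(c[v])) for v in range(200,340,6)])
```

```text
[ 594.5096537  -192.66844915  203.37819975] 86.52298436355645 [-115.4    0.5] 37.1 [-0.63097506 -0.32956675 -1.52531677] [ 0.09244478  0.51152387 -0.01416101] 0.5652002311320222
[(200, 0), (206, 0), (212, 0), (218, 0), (224, 0), (230, 0), (236, 0), (242, 0), (248, 0), (254, 0), (260, 0), (266, 0), (272, 107), (278, 113), (284, 114), (290, 113), (296, 112), (302, 111), (308, 110), (314, 110), (320, 109), (326, 108), (332, 108), (338, 106)]
```

Request:
play_rows --moves '[{"xyz":[0.02,-0.0012,0],"yaw":0,"jaw":-1},{"xyz":[0.04,-0.0025,0],"yaw":0,"jaw":-1},{"xyz":[0.055,-0.0035,0],"yaw":0,"jaw":-1},{"xyz":[0.055,-0.0035,0],"yaw":0,"jaw":-1}]'

```text
time_s: 37.48
ee_pos: [612.2, -193.6, 203.2]
tool_rot: [0.03, 1.0, -0.0, 0.001]
ft_force: [0.9, -0.3, -3.3]
grip_width: 0.564
finger_force: 30.0
```

Request:
play_rows --moves '[{"xyz":[0.01,-0.0006,0],"yaw":0,"jaw":-1},{"xyz":[0.02,-0.0012,0],"yaw":0,"jaw":-1},{"xyz":[0.02,-0.0012,0],"yaw":0,"jaw":-1}]'

```text
time_s: 37.73
ee_pos: [616.0, -194.1, 202.5]
tool_rot: [0.031, 1.0, 0.0, -0.002]
ft_force: [-4.5, 0.3, -0.6]
grip_width: 0.567
finger_force: 30.0
```

Run:
```python
from h import *
p,a,s=tool(); print(p,a,B(p,"brown"),s["time_s"],s["ft_force"],s["ft_torque"],s["grip_width"])
```

```text
[ 615.978736   -194.14544211  202.52981739] 86.49358186318227 [-93.9   0.4] 37.7333 [-4.51496414  0.30516905 -0.6118589 ] [0.19489887 0.98155303 0.01001993] 0.5669029831877485
```

Request:
play_rows --moves '[{"xyz":[0.007,-0.0004,0.003],"yaw":0,"jaw":-1},{"xyz":[0.014,-0.0008,0.003],"yaw":0,"jaw":-1},{"xyz":[0.014,-0.0008,0.003],"yaw":0,"jaw":-1}]'

```text
time_s: 37.98
ee_pos: [617.4, -194.4, 202.3]
tool_rot: [0.031, 1.0, 0.001, -0.006]
ft_force: [-13.3, 1.9, 1.9]
grip_width: 0.571
finger_force: 30.0
```

```bash
cat >> h.py <<'E'
def rearx(n,z,name="brown"):
    m,im=shot("wrist",n); h=cv2.cvtColor(im,cv2.COLOR_BGR2HSV)
    mk=cv2.inRange(h,(8,50,70),(28,255,255)) if name=="brown" else cv2.inRange(h,(0,0,140),(180,60,255))
    mk[:60]=0;mk[:,:240]=0;mk[:,400:]=0; c=(mk>0).sum(1); top=np.where((c>70)&(np.arange(480)>100))[0].min(); r=np.where(mk[top+8])[0]
    print("rear row",top,r.min(),r.max(),B(onz(m,r.min(),top,z,True),name),B(onz(m,r.max(),top,z,True),name))
E
python3 - <<'E'
from h import *
p,a,s=tool(); print(p,a,B(p,"brown"),s["time_s"],s["ft_force"],s["ft_torque"],s["grip_width"])
rearx("w17",p[2]-174)
E
```

```text
[ 617.42376553 -194.35982764  202.32374583] 86.45709306022752 [-92.5   0.2] 37.9833 [-13.30075859   1.86817537   1.86577112] [ 4.32427188e-01  2.72250262e+00 -1.15223152e-03] 0.5707178027324773
rear row 268 265 374 [-113.8  -24.1] [-113.8   24.5]
```

It is at a firm stop, but I cannot tell whether that is the sleeve's end or the fingers. I let go and push the rear end with shut fingers.

Request:
play_rows --moves '[{"xyz":[-0.014,0.001,0],"yaw":0,"jaw":-1},{"xyz":[-0.014,0.001,0],"yaw":0,"jaw":0.4},{"xyz":[-0.014,0.001,0],"yaw":0,"jaw":0.5},{"xyz":[-0.014,0.001,0],"yaw":0,"jaw":0.5},{"xyz":[-0.014,0.001,0],"yaw":0,"jaw":0.5}]'

```text
time_s: 38.45
ee_pos: [617.6, -194.1, 204.6]
tool_rot: [0.03, 1.0, -0.0, 0.001]
ft_force: [-0.5, 0.2, -0.2]
grip_width: 0.748
finger_force: 0.0
```

Request:
play_rows --moves '[{"xyz":[0,0,0.1],"yaw":0,"jaw":0.5},{"xyz":[-0.05,0.003,0.15],"yaw":0,"jaw":0.5},{"xyz":[-0.15,0.01,0.15],"yaw":0,"jaw":-1},{"xyz":[-0.17,0.011,0.15],"yaw":0,"jaw":-1},{"xyz":[-0.17,0.011,0.15],"yaw":0,"jaw":-1}]'

```text
time_s: 38.87
ee_pos: [564.3, -191.1, 249.4]
tool_rot: [0.031, 1.0, 0.0, -0.0]
ft_force: [0.5, -0.6, 0.5]
grip_width: 0.561
finger_force: 0.0
```

Request:
play_rows --moves '[{"xyz":[0,0,0],"yaw":0,"jaw":-1},{"xyz":[0,0,0],"yaw":0,"jaw":-1},{"xyz":[0,0,0],"yaw":0,"jaw":-1},{"xyz":[0,0,-0.1],"yaw":0,"jaw":-1},{"xyz":[0,0,-0.17],"yaw":0,"jaw":-1}]'

```text
time_s: 39.28
ee_pos: [566.9, -190.6, 197.4]
tool_rot: [0.03, 1.0, -0.0, 0.001]
ft_force: [0.3, -0.4, -0.8]
grip_width: 0.18
finger_force: 0.0
```

Run:
```python
from h import *
p,a,s=tool(); print(p,a,B(p,"brown"),s["time_s"],s["ft_force"],s["grip_width"])
m,im=shot("top","t18"); h=cv2.cvtColor(im,cv2.COLOR_BGR2HSV); mk=cv2.inRange(h,(8,60,100),(28,255,255))
print("\n".join("".join("#" if x else "." for x in r) for r in mk[160:235,350:400]))
```

```text
[ 566.90892265 -190.63810232  197.35955226] 86.54754917498916 [-143.1    0.8] 39.2833 [ 0.31284343 -0.36416189 -0.75310889] 0.18011737886688997
..................................................
..................................................
..................................................
..................................................
..................................................
..................................................
..................................................
..................................................
..................................................
............#######...............................
............####################..................
...........##########################.............
...........##########################.............
...........#########################..............
...........#########################..............
...........#########################..............
...........#########################..............
...........#########################..............
...........#########################..
[... 2168 characters left out ...]
.....................................
..................................................
..................................................
..................................................
..................................................
..................................................
..................................................
..................................................
..................................................
..................................................
..................................................
..................................................
..................................................
..................................................
```

Request:
play_rows --moves '[{"xyz":[0.02,-0.0012,0.005],"yaw":0,"jaw":-1},{"xyz":[0.04,-0.0025,0.005],"yaw":0,"jaw":-1},{"xyz":[0.05,-0.003,0.005],"yaw":0,"jaw":-1},{"xyz":[0.06,-0.004,0.005],"yaw":0,"jaw":-1},{"xyz":[0.07,-0.0045,0.005],"yaw":0,"jaw":-1}]'

```text
time_s: 39.75
ee_pos: [587.7, -192.3, 200.6]
tool_rot: [0.03, 1.0, -0.0, 0.001]
ft_force: [0.7, 0.6, 0.0]
grip_width: 0.007
finger_force: 0.0
```

Request:
play_rows --moves '[{"xyz":[0.007,-0.0004,0],"yaw":0,"jaw":-1},{"xyz":[0.014,-0.0008,0],"yaw":0,"jaw":-1},{"xyz":[0.014,-0.0008,0],"yaw":0,"jaw":-1}]'

```text
time_s: 40.0
ee_pos: [589.3, -192.5, 199.3]
tool_rot: [0.031, 1.0, 0.0, -0.003]
ft_force: [-6.1, 0.8, 5.1]
grip_width: 0.0
finger_force: 3.4
```

Run:
```python
from h import *
p,a,s=tool(); print(p,a,B(p,"brown"),s["time_s"],s["ft_force"],s["grip_width"])
```

```text
[ 589.28933081 -192.462074    199.33059348] 86.47805332937538 [-120.7    0.4] 40.0 [-6.06440304  0.83097424  5.08814126] 0.00023237949448138708
```

Request:
play_rows --moves '[{"xyz":[0.007,-0.0004,0],"yaw":0,"jaw":-1},{"xyz":[0.012,-0.0008,0],"yaw":0,"jaw":-1},{"xyz":[0.012,-0.0008,0],"yaw":0,"jaw":-1}]'

```text
time_s: 40.25
ee_pos: [590.5, -192.7, 198.6]
tool_rot: [0.031, 1.0, 0.001, -0.006]
ft_force: [-15.7, 2.3, 10.9]
grip_width: 0.005
finger_force: 7.4
```

Run:
```python
from h import *
p,a,s=tool(); print(p,a,B(p,"brown"),s["time_s"],s["ft_force"],s["grip_width"])
```

```text
[ 590.48597235 -192.68097905  198.63104095] 86.4444271281645 [-119.5    0.2] 40.25 [-15.73773613   2.3456783   10.88884112] 0.005210515770406208
```

Request:
play_rows --moves '[{"xyz":[-0.05,0.003,0],"yaw":0,"jaw":-1},{"xyz":[-0.08,0.005,0.1],"yaw":0,"jaw":-1},{"xyz":[-0.08,0.005,0.23],"yaw":0,"jaw":-1},{"xyz":[-0.08,0.005,0.36],"yaw":0,"jaw":1},{"xyz":[-0.08,0.005,0.49],"yaw":0,"jaw":1}]'

```text
time_s: 40.67
ee_pos: [570.1, -191.1, 348.4]
tool_rot: [0.031, 1.0, 0.0, -0.0]
ft_force: [2.2, 0.1, 0.2]
grip_width: 0.116
finger_force: 0.0
```

Request:
play_rows --moves '[{"xyz":[-0.08,-0.1,0],"yaw":-0.039,"jaw":1},{"xyz":[-0.16,-0.2,0],"yaw":-0.078,"jaw":1},{"xyz":[-0.24,-0.3,0],"yaw":-0.117,"jaw":1},{"xyz":[-0.24,-0.36,0],"yaw":-0.156,"jaw":1},{"xyz":[-0.24,-0.36,0],"yaw":-0.195,"jaw":1}]'

```text
time_s: 41.08
ee_pos: [495.9, -304.1, 347.7]
tool_rot: [0.337, 0.942, -0.001, 0.001]
ft_force: [0.1, 0.3, -0.0]
grip_width: 0.498
finger_force: 0.0
```

Run:
```python
from h import *
p,a,s=tool(); print(p,a,s["time_s"],s["ft_force"],s["grip_width"])
m,im=shot("top","t19"); h=cv2.cvtColor(im,cv2.COLOR_BGR2HSV); mk=cv2.inRange(h,(8,60,100),(28,255,255))
print("\n".join("".join("#" if x else "." for x in r) for r in mk[165:232,352:400]))
wk=cv2.inRange(h,(0,0,170),(180,50,255)); k,l,st,c=cv2.connectedComponentsWithStats(wk)
for i in range(1,k):
    if 150<st[i,4]<4000: print(st[i],c[i].round(1))
```

```text
[ 495.88352623 -304.09474644  347.70823692] 50.63199906942046 41.0833 [ 0.07233085  0.25397138 -0.01123848] 0.49750612511866527
................................................
................................................
................................................
................................................
..........########..............................
..........####################..................
.........#########################..............
.........##########################.............
.........#########################..............
.........#########################..............
.........#########################..............
.........#########################..............
.........#########################..............
.........#########################..............
.........#########################..............
.........#########################..............
.........#########################..............
.........#########################..............
.........#########################..............
.........#########################.......
[... 2209 characters left out ...]
...
................................................
................................................
[ 492  111   90   24 1001] [537. 118.]
[ 285  162  109   61 3751] [328.9 193.3]
[457 178  22  21 364] [467.4 187.7]
[199 191  25  20 295] [213.  202.1]
[206 210  14  21 172] [212.6 219.4]
[454 214  29  33 343] [469.4 226.7]
[429 220  22  21 179] [440.6 229.6]
[  95  230   62  103 1726] [126.7 286.1]
[502 233  29  27 390] [514.6 247.9]
[471 245  15  27 179] [477.6 256.1]
[493 286  28  28 614] [506.  299.2]
[587 310  44  36 584] [599.1 321.1]
[161 318  31  28 373] [179.6 331.4]
[ 244  396   54   84 1417] [268.3 435.2]
[ 277  406   67   74 2818] [309.  442.9]
[323 435  39  45 885] [343.4 458.8]
```

Run:
```python
from h import *
T,im=load("t19")
near=onz(T,368,225.7,28); mouthz=[onz(T,u,v,39) for u,v in ((361,197.0),(385,198.5))]; far=onz(T,374,170.3,39)
print(near,mouthz,far); q=np.radians(-3.6); d=np.array([np.cos(q),np.sin(q)])
print("rear to mouth",d@((np.mean(mouthz,0)-near)[:2]),"far-mouth",d@((far-np.mean(mouthz,0))[:2]))
g=cv2.cvtColor(im,cv2.COLOR_BGR2GRAY); h=cv2.cvtColor(im,cv2.COLOR_BGR2HSV)
for u in (364,368,372,376): print(u,g[194:203,u],g[220:230,u],h[220:230,u,1])
w,iw=shot("wrist","w19"); h=cv2.cvtColor(iw,cv2.COLOR_BGR2HSV); wk=cv2.inRange(h,(0,0,170),(180,40,255)); k,l,st,c=cv2.connectedComponentsWithStats(wk)
for i in range(1,k):
    if st[i,4]>1500:
        r=cv2.minAreaRect(np.argwhere(l==i)[:,::-1].astype(np.float32)); bp=cv2.boxPoints(r); P=[onz(w,*b,20,True)[:2].round(0).tolist() for b in bp]; print(st[i],np.round(r[1]),P)
print(proj(w,[567.6,-341.4,20],True))
```

```text
[ 599.25060623 -187.24494237   28.        ] [array([ 672.4319314 , -168.25868492,   39.        ]), array([ 669.27703953, -230.31431713,   39.        ])] [ 744.21082069 -202.1203459    39.        ]
rear to mouth 72.21868105872024 far-mouth 73.38952185459898
364 [192 191 188 150 184 191 191 191 190] [189 189 187 186 186 132  93  90  91  90] [104 104 106 108 104  94  21  14  16  14]
368 [193 192 190 167 190 195 196 196 196] [192 192 192 190 185 132 100  98  92  94] [102 102 102 105 104  99  26   8  16  11]
372 [196 198 193 187 182 193 194 195 196] [191 191 191 189 187 146 115  99  95  97] [ 99 102 101  99 102 100  58  17   8   8]
376 [196 197 197 195 170 190 194 194 193] [191 191 189 188 185 172 128 104  99  99] [102  98  99  99  98  98  83  25  15  15]
[ 509  131  131  190 9308] [126. 159.] [[592.0, -172.0], [621.0, 21.0], [829.0, 91.0], [755.0, -160.0]]
[ 267  247  146  114 6448] [ 51. 148.] [[537.0, -406.0], [547.0, -268.0], [597.0, -272.0], [590.0, -418.0]]
[ 439  261   54   61 1715] [64. 31.] [[601.0, -248.0], [605.0, -219.0], [679.0, -221.0], [675.0, -253.0]]
[  35  284   61   62 1524] [70. 44.] [[355.0, -634.0], [352.0, -559.0], [428.0, -525.0], [439.0, -593.0]]
[335.35586311 310.30461246]
```

The brown coupon's rear is about 70 mm from the mouth in the top view and against a hard stop, so it is home. The white coupon is unmoved at (567.6,-341). Next I pick it.

Request:
play_rows --moves '[{"xyz":[0.05,0,0],"yaw":-0.039,"jaw":1},{"xyz":[0.1,0.01,0],"yaw":-0.078,"jaw":1},{"xyz":[0.15,0.02,0],"yaw":-0.117,"jaw":1},{"xyz":[0.2,0.02,0],"yaw":-0.156,"jaw":1},{"xyz":[0.25,0.023,0],"yaw":-0.19,"jaw":1}]'

```text
time_s: 41.6
ee_pos: [574.9, -290.7, 346.5]
tool_rot: [0.593, 0.805, 0.0, -0.0]
ft_force: [0.2, -0.6, 0.9]
grip_width: 0.965
finger_force: 0.0
```

Request:
play_rows --moves '[{"xyz":[0,0,0],"yaw":-0.039,"jaw":1},{"xyz":[0,0,0],"yaw":-0.078,"jaw":1},{"xyz":[0,0,0],"yaw":-0.116,"jaw":1},{"xyz":[0,0,0],"yaw":-0.116,"jaw":1},{"xyz":[0,0,0],"yaw":-0.116,"jaw":1}]'

```text
time_s: 42.02
ee_pos: [574.0, -291.1, 346.2]
tool_rot: [0.727, 0.687, -0.0, -0.0]
ft_force: [-0.3, 0.2, -0.9]
grip_width: 0.996
finger_force: 0.0
```

Run:
```python
from h import *
p,a,s=tool(); print(p,a,s["time_s"],s["q"])
w,iw=shot("wrist","w20"); h=cv2.cvtColor(iw,cv2.COLOR_BGR2HSV); wk=cv2.inRange(h,(0,0,170),(180,40,255)); k,l,st,c=cv2.connectedComponentsWithStats(wk)
for i in range(1,k):
    if st[i,4]>1500: print(st[i],c[i].round(0))
for q in[(598.4,-273.7),(588.4,-413.8),(536.6,-409.3),(547.1,-268.7)]: print(proj(w,[*q,20],True).round(1))
i=l[200,320]; 
for v in range(180,330,10):
    r=np.where(wk[v,220:420])[0]+220; print(v,(r.min(),r.max()) if len(r) else None,end=" ")
```

```text
[ 574.02223402 -291.1359218   346.24077666] -3.228026872467391 42.0167 [-0.06412883  0.54836636  0.61898429  1.72189777 -0.37002378  0.99108074
  0.63527816]
[ 361    0  155   82 6639] [410.  44.]
[ 361  140  152   41 4108] [430. 161.]
[ 613  149   27  193 2071] [631. 281.]
[ 288  202   59  146 8163] [316. 274.]
[347.9 205.5]
[341.9 349.7]
[288.2 348.2]
[286.5 203. ]
180 None 190 None 200 None 210 (np.int64(288), np.int64(346)) 220 (np.int64(288), np.int64(345)) 230 (np.int64(288), np.int64(345)) 240 (np.int64(288), np.int64(345)) 250 (np.int64(288), np.int64(344)) 260 (np.int64(288), np.int64(344)) 270 (np.int64(288), np.int64(343)) 280 (np.int64(288), np.int64(343)) 290 (np.int64(288), np.int64(343)) 300 (np.int64(288), np.int64(343)) 310 (np.int64(288), np.int64(342)) 320 (np.int64(288), np.int64(342))
```

Request:
play_rows --moves '[{"xyz":[-0.01,-0.018,-0.12],"yaw":-0.005,"jaw":1},{"xyz":[-0.01,-0.018,-0.25],"yaw":-0.005,"jaw":1},{"xyz":[-0.01,-0.018,-0.37],"yaw":-0.005,"jaw":1},{"xyz":[-0.01,-0.018,-0.46],"yaw":-0.005,"jaw":1},{"xyz":[-0.01,-0.018,-0.49],"yaw":-0.005,"jaw":1}]'

```text
time_s: 42.48
ee_pos: [569.2, -296.2, 195.3]
tool_rot: [0.733, 0.68, -0.001, -0.003]
ft_force: [-0.2, 0.2, 0.1]
grip_width: 1.001
finger_force: 0.0
```

Request:
play_rows --moves '[{"xyz":[0,0,-0.015],"yaw":0,"jaw":1},{"xyz":[0,0,-0.024],"yaw":0,"jaw":0.5},{"xyz":[0,0,-0.024],"yaw":0,"jaw":-1},{"xyz":[0,0,-0.024],"yaw":0,"jaw":-1},{"xyz":[0,0,-0.024],"yaw":0,"jaw":-1}]'

```text
time_s: 42.9
ee_pos: [571.1, -297.9, 193.9]
tool_rot: [0.735, 0.679, 0.001, 0.001]
ft_force: [-0.2, 0.3, 0.5]
grip_width: 0.737
finger_force: 0.0
```

Request:
play_rows --moves '[{"xyz":[0,0,0],"yaw":0,"jaw":-1},{"xyz":[0,0,0],"yaw":0,"jaw":-1},{"xyz":[0,0,0],"yaw":0,"jaw":-1},{"xyz":[0,0,0],"yaw":0,"jaw":-1},{"xyz":[0,0,0],"yaw":0,"jaw":-1}]'

```text
time_s: 43.32
ee_pos: [570.8, -297.7, 193.0]
tool_rot: [0.735, 0.678, 0.0, 0.0]
ft_force: [-0.7, 1.4, 5.7]
grip_width: 0.565
finger_force: 30.0
```

Run:
```python
from h import *
p,a,s=tool(); print(p,a,s["time_s"],s["ft_force"],s["grip_width"])
```

```text
[ 570.83492259 -297.69071014  193.04293765] -4.5581732426076975 43.3167 [-0.74482758  1.40988065  5.74067875] 0.5650953693987737
```

Request:
play_rows --moves '[{"xyz":[0,0,0.05],"yaw":0,"jaw":-1},{"xyz":[0,0,0.14],"yaw":0,"jaw":-1},{"xyz":[0,0,0.23],"yaw":0,"jaw":-1},{"xyz":[0,0,0.32],"yaw":0,"jaw":-1},{"xyz":[0,0,0.34],"yaw":0,"jaw":-1}]'

```text
time_s: 43.73
ee_pos: [571.3, -298.8, 299.2]
tool_rot: [0.735, 0.678, 0.001, 0.003]
ft_force: [-0.0, -0.7, -1.3]
grip_width: 0.57
finger_force: 30.0
```

Request:
play_rows --moves '[{"xyz":[-0.03,0.09,0],"yaw":0.037,"jaw":-1},{"xyz":[-0.07,0.2,0],"yaw":0.074,"jaw":-1},{"xyz":[-0.11,0.31,0],"yaw":0.111,"jaw":-1},{"xyz":[-0.15,0.42,0],"yaw":0.148,"jaw":-1},{"xyz":[-0.18,0.53,0],"yaw":0.184,"jaw":-1}]'

```text
time_s: 44.15
ee_pos: [514.9, -137.3, 293.9]
tool_rot: [0.509, 0.861, -0.0, -0.001]
ft_force: [0.0, 0.3, -1.0]
grip_width: 0.563
finger_force: 30.0
```

Request:
play_rows --moves '[{"xyz":[-0.04,0.11,0],"yaw":0.037,"jaw":-1},{"xyz":[-0.08,0.22,0],"yaw":0.074,"jaw":-1},{"xyz":[-0.12,0.33,0],"yaw":0.111,"jaw":-1},{"xyz":[-0.16,0.44,0],"yaw":0.148,"jaw":-1},{"xyz":[-0.2,0.55,0],"yaw":0.184,"jaw":-1}]'

```text
time_s: 44.57
ee_pos: [455.3, 27.7, 294.2]
tool_rot: [0.242, 0.97, -0.0, -0.0]
ft_force: [0.5, 0.3, -1.3]
grip_width: 0.565
finger_force: 30.0
```

Request:
play_rows --moves '[{"xyz":[-0.04,0.11,0],"yaw":0.037,"jaw":-1},{"xyz":[-0.08,0.22,0],"yaw":0.074,"jaw":-1},{"xyz":[-0.12,0.32,0],"yaw":0.111,"jaw":-1},{"xyz":[-0.15,0.42,0],"yaw":0.148,"jaw":-1},{"xyz":[-0.17,0.502,0],"yaw":0.1835,"jaw":-1}]'

```text
time_s: 44.98
ee_pos: [403.9, 178.8, 294.2]
tool_rot: [-0.045, 0.999, 0.0, -0.0]
ft_force: [-0.2, -0.1, -1.2]
grip_width: 0.564
finger_force: 30.0
```

Request:
play_rows --moves '[{"xyz":[0,0,0],"yaw":0,"jaw":-1},{"xyz":[0,0,0],"yaw":0,"jaw":-1},{"xyz":[0,0,0],"yaw":0,"jaw":-1}]'

```text
time_s: 45.23
ee_pos: [405.5, 176.1, 294.0]
tool_rot: [-0.04, 0.999, -0.0, -0.0]
ft_force: [1.1, -0.1, -1.4]
grip_width: 0.57
finger_force: 30.0
```

Run:
```python
from h import *
p,a,s=tool(); print(p,a,G(p),s["time_s"],s["ft_force"],s["grip_width"])
m,im=shot("wrist","w21"); h=cv2.cvtColor(im,cv2.COLOR_BGR2HSV); mk=cv2.inRange(h,(0,0,150),(180,60,255)); c=(mk[:,240:400]>0).sum(1); print([(v,int(c[v])) for v in range(150,330,8)])
for off in (20,25,30): print(off,proj(m,[p[0]-off,p[1]-off*.08,p[2]-173],True))
```

```text
[405.45281017 176.13091365 294.03391955] 94.5822912519842 [-150.7   -0.8] 45.2333 [ 1.12591473 -0.0669324  -1.43435518] 0.57003242506584
[(150, 0), (158, 0), (166, 0), (174, 0), (182, 0), (190, 0), (198, 0), (206, 0), (214, 0), (222, 0), (230, 0), (238, 0), (246, 108), (254, 115), (262, 114), (270, 113), (278, 111), (286, 111), (294, 109), (302, 108), (310, 107), (318, 106), (326, 104)]
20 [320.27870373 267.99035888]
25 [320.28913072 257.18144417]
30 [320.29930282 246.15704428]
```

Request:
play_rows --moves '[{"xyz":[0,0,-0.1],"yaw":0,"jaw":-1},{"xyz":[0,0,-0.177],"yaw":0,"jaw":-1},{"xyz":[0,0,-0.177],"yaw":0,"jaw":-1},{"xyz":[0.05,0.005,-0.177],"yaw":0,"jaw":-1},{"xyz":[0.11,0.01,-0.177],"yaw":0,"jaw":-1}]'

```text
time_s: 45.7
ee_pos: [438.3, 178.8, 241.4]
tool_rot: [-0.04, 0.999, -0.001, -0.001]
ft_force: [0.1, 0.5, -1.1]
grip_width: 0.564
finger_force: 30.0
```

Request:
play_rows --moves '[{"xyz":[0.06,0.006,0],"yaw":0,"jaw":-1},{"xyz":[0.12,0.012,0],"yaw":0,"jaw":-1},{"xyz":[0.176,0.017,0],"yaw":0,"jaw":-1},{"xyz":[0.176,0.017,0],"yaw":0,"jaw":-1},{"xyz":[0.176,0.017,0],"yaw":0,"jaw":-1}]'

```text
time_s: 46.12
ee_pos: [492.0, 184.1, 241.9]
tool_rot: [-0.04, 0.999, -0.0, 0.0]
ft_force: [-1.1, -0.1, -0.3]
grip_width: 0.566
finger_force: 30.0
```

Request:
play_rows --moves '[{"xyz":[0,0,-0.01],"yaw":0,"jaw":-1},{"xyz":[0,0,-0.02],"yaw":0,"jaw":-1},{"xyz":[0,0,-0.025],"yaw":0,"jaw":-1},{"xyz":[0,0,-0.025],"yaw":0,"jaw":-1},{"xyz":[0,0,-0.025],"yaw":0,"jaw":-1}]'

```text
time_s: 46.53
ee_pos: [490.8, 185.1, 233.5]
tool_rot: [-0.041, 0.999, -0.0, -0.0]
ft_force: [0.2, 0.5, -1.4]
grip_width: 0.563
finger_force: 30.0
```

Run:
```python
from h import *
p,a,s=tool(); print(p,a,G(p),s["time_s"],s["ft_force"],s["ft_torque"])
```

```text
[490.83895037 185.0689212  233.50762762] 94.71189633328933 [-64.9   1.3] 46.5333 [ 0.15523756  0.48264555 -1.40830051] [ 0.03754413  0.09684769 -0.00883838]
```

Request:
play_rows --moves '[{"xyz":[0,0,-0.001],"yaw":0,"jaw":-1},{"xyz":[0,0,-0.001],"yaw":0,"jaw":0.3},{"xyz":[0,0,-0.001],"yaw":0,"jaw":0.6},{"xyz":[0,0,-0.001],"yaw":0,"jaw":0.6},{"xyz":[0,0,-0.001],"yaw":0,"jaw":0.6}]'

```text
time_s: 46.95
ee_pos: [491.4, 185.1, 233.5]
tool_rot: [-0.041, 0.999, 0.0, 0.0]
ft_force: [-0.0, 1.2, 0.1]
grip_width: 0.791
finger_force: 0.0
```

Request:
play_rows --moves '[{"xyz":[0,0,0],"yaw":0,"jaw":0.6},{"xyz":[0,0,0],"yaw":0,"jaw":0.6},{"xyz":[0,0,0.1],"yaw":0,"jaw":0.6},{"xyz":[0,0,0.23],"yaw":0,"jaw":0.6},{"xyz":[0,0,0.36],"yaw":0,"jaw":0.6}]'

```text
time_s: 47.37
ee_pos: [490.8, 184.9, 341.9]
tool_rot: [-0.041, 0.999, -0.001, -0.001]
ft_force: [1.6, 0.5, -0.0]
grip_width: 0.804
finger_force: 0.0
```

Request:
play_rows --moves '[{"xyz":[0,0,0.13],"yaw":0,"jaw":-1},{"xyz":[0,0,0.26],"yaw":0,"jaw":-1},{"xyz":[0,0,0.35],"yaw":0,"jaw":-1},{"xyz":[0.1,0.01,0.35],"yaw":0,"jaw":-1},{"xyz":[0.22,0.018,0.35],"yaw":0,"jaw":-1}]'

```text
time_s: 47.78
ee_pos: [557.0, 191.1, 449.7]
tool_rot: [-0.042, 0.999, 0.002, 0.002]
ft_force: [0.7, 0.3, 0.8]
grip_width: 0.46
finger_force: 0.0
```

Request:
play_rows --moves '[{"xyz":[0.1,0.007,0],"yaw":0,"jaw":-1},{"xyz":[0.2,0.014,0],"yaw":0,"jaw":-1},{"xyz":[0.253,0.02,0],"yaw":0,"jaw":-1},{"xyz":[0.253,0.02,0],"yaw":0,"jaw":-1},{"xyz":[0.253,0.02,0],"yaw":0,"jaw":-1}]'

```text
time_s: 48.2
ee_pos: [633.4, 196.4, 445.6]
tool_rot: [-0.041, 0.999, -0.0, -0.001]
ft_force: [-0.5, -0.1, -1.2]
grip_width: 0.086
finger_force: 0.0
```

Request:
play_rows --moves '[{"xyz":[0,0,0],"yaw":0,"jaw":-1},{"xyz":[0,0,0],"yaw":0,"jaw":-1},{"xyz":[0,0,0],"yaw":0,"jaw":-1}]'

```text
time_s: 48.45
ee_pos: [632.3, 196.6, 446.8]
tool_rot: [-0.041, 0.999, 0.0, -0.0]
ft_force: [-0.0, 0.4, 0.4]
grip_width: 0.005
finger_force: 0.0
```

Run:
```python
from h import *
p,a,s=tool(); print(p,a,G(p),s["time_s"],s["ft_force"],s["grip_width"])
m,im=shot("wrist","w22"); h=cv2.cvtColor(im,cv2.COLOR_BGR2HSV); mk=cv2.inRange(h,(0,0,150),(180,60,255)); mk[180:]=0; mk[:,:250]=0; mk[:,400:]=0
k,l,st,c=cv2.connectedComponentsWithStats(mk); i=1+np.argmax(st[1:,4]); bp=cv2.boxPoints(cv2.minAreaRect(np.argwhere(l==i)[:,::-1].astype(np.float32)))
for b in bp: print(b.round(0),G(onz(m,*b,60,True)))
w7,i7=load("w7"); h=cv2.cvtColor(i7,cv2.COLOR_BGR2HSV); mk=cv2.inRange(h,(8,50,100),(28,255,255));mk[180:]=0; mk[:,:250]=0; mk[:,380:]=0
k,l,st,c=cv2.connectedComponentsWithStats(mk); i=1+np.argmax(st[1:,4]); bp=cv2.boxPoints(cv2.minAreaRect(np.argwhere(l==i)[:,::-1].astype(np.float32)))
for b in bp: print("brown then",b.round(0),G(onz(w7,*b,56,True)))
```

```text
[632.31670154 196.59052723 446.7660769 ] 94.72933845305329 [77.1  1.4] 48.45 [-0.039041    0.41969582  0.42654853] 0.005236033154178137
[264.  44.] [-94.1 -53.2]
[383.  44.] [-94.9  63.5]
[383. 179.] [41.9 65. ]
[264. 179.] [ 42.3 -53.8]
brown then [294. 178.] [ 42. -24.]
brown then [294.  41.] [-97.  -24.1]
brown then [345.  41.] [-97.2  26. ]
brown then [345. 178.] [41.8 26.9]
```

Request:
play_rows --moves '[{"xyz":[0,0,-0.05],"yaw":0,"jaw":-1},{"xyz":[0,0,-0.1],"yaw":0,"jaw":-1},{"xyz":[0,0,-0.12],"yaw":0,"jaw":-1},{"xyz":[0,0,-0.14],"yaw":0,"jaw":-1},{"xyz":[0,0,-0.16],"yaw":0,"jaw":-1}]'

```text
time_s: 48.92
ee_pos: [632.9, 196.5, 398.7]
tool_rot: [-0.041, 0.999, 0.0, -0.0]
ft_force: [-3.0, -1.1, 3.7]
grip_width: 0.006
finger_force: 1.6
```

Request:
play_rows --moves '[{"xyz":[0,0,-0.02],"yaw":0,"jaw":-1},{"xyz":[0,0,-0.04],"yaw":0,"jaw":-1},{"xyz":[0,0,-0.06],"yaw":0,"jaw":-1},{"xyz":[0,0,-0.075],"yaw":0,"jaw":-1},{"xyz":[0,0,-0.083],"yaw":0,"jaw":-1}]'

```text
time_s: 49.33
ee_pos: [633.1, 196.6, 372.9]
tool_rot: [-0.041, 0.999, 0.0, -0.0]
ft_force: [-3.7, -0.2, 5.6]
grip_width: 0.006
finger_force: 2.3
```

Request:
play_rows --moves '[{"xyz":[0,0,-0.002],"yaw":0,"jaw":-1},{"xyz":[0,0,-0.004],"yaw":0,"jaw":-1},{"xyz":[0,0,-0.006],"yaw":0,"jaw":-1},{"xyz":[0,0,-0.006],"yaw":0,"jaw":-1}]'

```text
time_s: 49.67
ee_pos: [633.1, 196.6, 372.4]
tool_rot: [-0.041, 0.999, 0.0, -0.0]
ft_force: [-5.4, -0.9, 8.3]
grip_width: 0.003
finger_force: 3.7
```

Request:
play_rows --moves '[{"xyz":[0,0,-0.001],"yaw":0,"jaw":-1},{"xyz":[0,0,-0.002],"yaw":0,"jaw":-1},{"xyz":[0,0,-0.003],"yaw":0,"jaw":-1},{"xyz":[0,0,-0.003],"yaw":0,"jaw":-1},{"xyz":[0,0,-0.003],"yaw":0,"jaw":-1}]'

```text
time_s: 50.08
ee_pos: [633.1, 196.5, 372.4]
tool_rot: [-0.041, 0.999, 0.0, 0.0]
ft_force: [-6.5, -0.8, 11.5]
grip_width: 0.001
finger_force: 5.9
```

Request:
play_rows --moves '[{"xyz":[0,0,0],"yaw":0,"jaw":-1},{"xyz":[0,0,0],"yaw":0,"jaw":-1},{"xyz":[0,0,0],"yaw":0,"jaw":-1},{"xyz":[0,0,0],"yaw":0,"jaw":-1},{"xyz":[0,0,0],"yaw":0,"jaw":-1}]'

```text
time_s: 50.5
ee_pos: [633.1, 196.5, 372.4]
tool_rot: [-0.041, 0.999, 0.0, 0.0]
ft_force: [-7.6, -1.5, 11.6]
grip_width: -0.0
finger_force: 5.9
```

Request:
play_rows --moves '[{"xyz":[0,0,0],"yaw":0,"jaw":-1},{"xyz":[0,0,0],"yaw":0,"jaw":-1},{"xyz":[0,0,0],"yaw":0,"jaw":-1},{"xyz":[0,0,0],"yaw":0,"jaw":-1},{"xyz":[0,0,0],"yaw":0,"jaw":-1}]'

```text
time_s: 50.92
ee_pos: [633.1, 196.5, 372.3]
tool_rot: [-0.041, 0.999, 0.0, 0.0]
ft_force: [-7.8, -1.0, 12.4]
grip_width: 0.01
finger_force: 5.9
```

Request:
play_rows --moves '[{"xyz":[0,0,0],"yaw":0,"jaw":-1},{"xyz":[0,0,0],"yaw":0,"jaw":-1},{"xyz":[0,0,0],"yaw":0,"jaw":-1},{"xyz":[0,0,0],"yaw":0,"jaw":-1},{"xyz":[0,0,0],"yaw":0,"jaw":-1}]'

```text
time_s: 51.33
ee_pos: [633.1, 196.5, 372.4]
tool_rot: [-0.041, 0.999, 0.0, 0.0]
ft_force: [-6.1, -1.0, 12.2]
grip_width: 0.007
finger_force: 5.9
```

Request:
play_rows --moves '[{"xyz":[0,0,0],"yaw":0,"jaw":-1},{"xyz":[0,0,0],"yaw":0,"jaw":-1},{"xyz":[0,0,0],"yaw":0,"jaw":-1}]'

```text
time_s: 51.58
ee_pos: [633.1, 196.5, 372.3]
tool_rot: [-0.041, 0.999, 0.0, 0.0]
ft_force: [-7.5, -1.3, 10.9]
grip_width: 0.006
finger_force: 5.9
```

Request:
play_rows --moves '[{"xyz":[0,0,0.03],"yaw":0,"jaw":-1},{"xyz":[0,0,0.06],"yaw":0,"jaw":-1},{"xyz":[0,0,0.1],"yaw":0,"jaw":-1},{"xyz":[0,0,0.15],"yaw":0,"jaw":-1},{"xyz":[0,0,0.25],"yaw":0,"jaw":-1}]'

```text
time_s: 52.0
ee_pos: [632.8, 196.3, 444.1]
tool_rot: [-0.041, 0.999, -0.001, -0.002]
ft_force: [0.3, -0.5, 0.1]
grip_width: 0.003
finger_force: 0.0
```

Request:
play_rows --moves '[{"xyz":[-0.12,-0.01,0],"yaw":0,"jaw":0.5},{"xyz":[-0.24,-0.02,0],"yaw":0,"jaw":0.6},{"xyz":[-0.36,-0.03,0],"yaw":0,"jaw":0.6},{"xyz":[-0.49,-0.038,0],"yaw":0,"jaw":0.6},{"xyz":[-0.52,-0.041,-0.1],"yaw":0,"jaw":0.6}]'

```text
time_s: 52.42
ee_pos: [474.9, 184.5, 421.0]
tool_rot: [-0.042, 0.999, 0.003, 0.004]
ft_force: [0.6, 0.5, -0.2]
grip_width: 0.346
finger_force: 0.0
```

Request:
play_rows --moves '[{"xyz":[0,0,-0.1],"yaw":0,"jaw":0.6},{"xyz":[0,0,-0.2],"yaw":0,"jaw":0.6},{"xyz":[0,0,-0.28],"yaw":0,"jaw":0.6},{"xyz":[0,0,-0.28],"yaw":0,"jaw":0.6},{"xyz":[0,0,-0.28],"yaw":0,"jaw":0.6}]'

```text
time_s: 52.83
ee_pos: [477.5, 184.0, 331.8]
tool_rot: [-0.041, 0.999, -0.0, -0.0]
ft_force: [-0.2, -0.3, 0.7]
grip_width: 0.725
finger_force: 0.0
```

Run:
```python
from h import *
p,a,s=tool(); print(p,a,G(p),s["time_s"],s["ft_force"],s["grip_width"])
```

```text
[477.47564514 184.04697709 331.77534236] 94.67730699776426 [-78.3   1.3] 52.8333 [-0.21084647 -0.29070915  0.72596707] 0.7249397356967927
```

Request:
play_rows --moves '[{"xyz":[0,0,-0.12],"yaw":0,"jaw":0.6},{"xyz":[0,0,-0.24],"yaw":0,"jaw":0.6},{"xyz":[0,0,-0.31],"yaw":0,"jaw":0.6},{"xyz":[0,0,-0.328],"yaw":0,"jaw":0.6},{"xyz":[0,0,-0.328],"yaw":0,"jaw":0.3}]'

```text
time_s: 53.25
ee_pos: [477.9, 184.4, 233.8]
tool_rot: [-0.041, 0.999, -0.0, 0.0]
ft_force: [0.2, 0.6, 0.4]
grip_width: 0.753
finger_force: 0.0
```

Request:
play_rows --moves '[{"xyz":[0,0,0],"yaw":0,"jaw":0.2},{"xyz":[0,0,0],"yaw":0,"jaw":-1},{"xyz":[0,0,0],"yaw":0,"jaw":-1},{"xyz":[0,0,0],"yaw":0,"jaw":-1},{"xyz":[0,0,0],"yaw":0,"jaw":-1}]'

```text
time_s: 53.67
ee_pos: [478.2, 184.5, 235.4]
tool_rot: [-0.041, 0.999, 0.001, 0.002]
ft_force: [-0.7, -0.9, 7.6]
grip_width: 0.566
finger_force: 30.0
```

Request:
play_rows --moves '[{"xyz":[0,0,0],"yaw":0,"jaw":-1},{"xyz":[0,0,0],"yaw":0,"jaw":-1},{"xyz":[0,0,0],"yaw":0,"jaw":-1}]'

```text
time_s: 53.92
ee_pos: [478.2, 184.6, 235.4]
tool_rot: [-0.041, 0.999, 0.001, 0.002]
ft_force: [0.1, 0.4, 7.6]
grip_width: 0.563
finger_force: 30.0
```

Run:
```python
from h import *
p,a,s=tool(); print(p,a,G(p),s["time_s"],s["ft_force"],s["grip_width"],s["finger_force"])
```

```text
[478.22280712 184.55881107 235.38539948] 94.68618730025752 [-77.5   1.8] 53.9167 [0.09431853 0.36561751 7.56478631] 0.5625701436554207 30.003520846366882
```

Request:
play_rows --moves '[{"xyz":[0,0,0.015],"yaw":0,"jaw":-1},{"xyz":[0,0,0.03],"yaw":0,"jaw":-1},{"xyz":[-0.06,-0.005,0.03],"yaw":0,"jaw":-1},{"xyz":[-0.15,-0.012,0.03],"yaw":0,"jaw":-1},{"xyz":[-0.24,-0.019,0.03],"yaw":0,"jaw":-1}]'

```text
time_s: 54.33
ee_pos: [404.8, 178.4, 242.9]
tool_rot: [-0.041, 0.999, 0.0, 0.0]
ft_force: [-1.0, 1.0, -1.5]
grip_width: 0.567
finger_force: 30.0
```

Request:
play_rows --moves '[{"xyz":[0,0,0],"yaw":0,"jaw":-1},{"xyz":[0,0,0.12],"yaw":0,"jaw":-1},{"xyz":[0,-0.08,0.2],"yaw":-0.01,"jaw":-1},{"xyz":[0.05,-0.18,0.2],"yaw":-0.03,"jaw":-1},{"xyz":[0.1,-0.28,0.2],"yaw":-0.046,"jaw":-1}]'

```text
time_s: 54.75
ee_pos: [435.8, 94.3, 304.6]
tool_rot: [0.031, 1.0, 0.001, 0.002]
ft_force: [0.3, 0.0, -2.0]
grip_width: 0.566
finger_force: 30.0
```

Request:
play_rows --moves '[{"xyz":[0.05,-0.1,0],"yaw":0,"jaw":-1},{"xyz":[0.1,-0.2,0],"yaw":0,"jaw":-1},{"xyz":[0.15,-0.3,0],"yaw":0,"jaw":-1},{"xyz":[0.2,-0.36,0],"yaw":0,"jaw":-1},{"xyz":[0.2,-0.36,-0.1],"yaw":0,"jaw":-1}]'

```text
time_s: 55.17
ee_pos: [500.1, -18.3, 277.1]
tool_rot: [0.035, 0.999, -0.0, 0.006]
ft_force: [1.9, 0.2, -1.5]
grip_width: 0.564
finger_force: 30.0
```

Request:
play_rows --moves '[{"xyz":[0,0,-0.06],"yaw":0,"jaw":-1},{"xyz":[0,0,-0.1],"yaw":0,"jaw":-1},{"xyz":[0,0,-0.1],"yaw":0,"jaw":-1},{"xyz":[0,0,-0.1],"yaw":0,"jaw":-1}]'

```text
time_s: 55.5
ee_pos: [495.2, -13.6, 242.4]
tool_rot: [0.031, 1.0, -0.0, -0.001]
ft_force: [0.3, 0.3, -2.0]
grip_width: 0.564
finger_force: 30.0
```

```bash
cat >> h.py <<'E'
BO["white"]=(715.7,-30.9)
E
python3 - <<'E'
from h import *
p,a,s=tool(); print(p,a,B(p,"white"),s["time_s"],s["ft_force"],s["ft_torque"],s["grip_width"])
rearx("w23",p[2]-175,"white")
E
```

```text
[495.21447484 -13.57752759 242.41813615] 86.4162812566245 [-221.1    3.4] 55.5 [ 0.34154319  0.30684018 -2.04361043] [ 0.00962427  0.03778996 -0.0426684 ] 0.5643848402386358
rear row 261 268 371 [-243.7  -19.8] [-243.7   26.1]
```

Request:
play_rows --moves '[{"xyz":[0.04,-0.013,0],"yaw":0,"jaw":-1},{"xyz":[0.09,-0.017,0],"yaw":0,"jaw":-1},{"xyz":[0.123,-0.019,0],"yaw":0,"jaw":-1},{"xyz":[0.123,-0.019,-0.04],"yaw":0,"jaw":-1},{"xyz":[0.123,-0.019,-0.08],"yaw":0,"jaw":-1}]'

```text
time_s: 55.97
ee_pos: [532.7, -18.9, 218.5]
tool_rot: [0.031, 1.0, 0.0, 0.001]
ft_force: [-0.7, 0.1, -1.6]
grip_width: 0.564
finger_force: 30.0
```

Request:
play_rows --moves '[{"xyz":[0,0,0],"yaw":0,"jaw":-1},{"xyz":[0,0,-0.01],"yaw":0,"jaw":-1},{"xyz":[0,0,-0.01],"yaw":0,"jaw":-1}]'

```text
time_s: 56.22
ee_pos: [531.2, -19.2, 214.5]
tool_rot: [0.031, 1.0, -0.0, -0.001]
ft_force: [-0.5, 0.4, -1.7]
grip_width: 0.563
finger_force: 30.0
```

Request:
play_rows --moves '[{"xyz":[0,0,-0.007],"yaw":0,"jaw":-1},{"xyz":[0,0,-0.007],"yaw":0,"jaw":-1},{"xyz":[0,0,-0.007],"yaw":0,"jaw":-1}]'

```text
time_s: 56.47
ee_pos: [532.1, -19.2, 213.4]
tool_rot: [0.031, 1.0, 0.0, 0.0]
ft_force: [-0.0, -0.9, -1.2]
grip_width: 0.562
finger_force: 30.0
```

Request:
play_rows --moves '[{"xyz":[0,0,-0.007],"yaw":0,"jaw":-1},{"xyz":[0,0,-0.007],"yaw":0,"jaw":-1},{"xyz":[0,0,-0.007],"yaw":0,"jaw":-1}]'

```text
time_s: 56.72
ee_pos: [532.1, -19.2, 211.2]
tool_rot: [0.031, 1.0, 0.0, -0.0]
ft_force: [0.0, 0.4, -0.9]
grip_width: 0.56
finger_force: 30.0
```

Run:
```python
from h import *
p,a,s=tool(); print(p,a,B(p,"white"),s["time_s"],s["ft_force"],s["ft_torque"],s["grip_width"])
```

```text
[532.0976839  -19.22339369 211.16161959] 86.41736579427157 [-1.84e+02  1.00e-01] 56.7167 [ 0.04321668  0.36112056 -0.86610965] [0.05528039 0.0991221  0.04481108] 0.5598793666760102
```

Request:
play_rows --moves '[{"xyz":[0,0,-0.005],"yaw":0,"jaw":-1},{"xyz":[0,0,-0.005],"yaw":0,"jaw":-1},{"xyz":[0,0,-0.005],"yaw":0,"jaw":-1}]'

```text
time_s: 56.97
ee_pos: [532.2, -19.2, 209.7]
tool_rot: [0.031, 1.0, 0.0, 0.0]
ft_force: [-0.2, 0.7, 0.1]
grip_width: 0.563
finger_force: 30.0
```

Request:
play_rows --moves '[{"xyz":[0,0,-0.005],"yaw":0,"jaw":-1},{"xyz":[0,0,-0.005],"yaw":0,"jaw":-1},{"xyz":[0,0,-0.005],"yaw":0,"jaw":-1}]'

```text
time_s: 57.22
ee_pos: [532.2, -19.2, 208.2]
tool_rot: [0.031, 1.0, 0.0, 0.0]
ft_force: [0.2, 0.1, 1.0]
grip_width: 0.565
finger_force: 30.0
```

Request:
play_rows --moves '[{"xyz":[0,0,-0.005],"yaw":0,"jaw":-1},{"xyz":[0,0,-0.005],"yaw":0,"jaw":-1},{"xyz":[0,0,-0.005],"yaw":0,"jaw":-1}]'

```text
time_s: 57.47
ee_pos: [532.2, -19.2, 206.7]
tool_rot: [0.031, 1.0, 0.0, 0.0]
ft_force: [-1.3, -0.1, 1.7]
grip_width: 0.562
finger_force: 30.0
```

Run:
```python
from h import *
p,a,s=tool(); print(p,a,B(p,"white"),s["time_s"],s["ft_force"],s["ft_torque"],s["grip_width"])
```

```text
[532.15698122 -19.2122157  206.68257283] 86.4198836546887 [-1.839e+02  1.000e-01] 57.4667 [-1.31332845 -0.13365355  1.71455571] [ 0.04848574 -0.10346309 -0.0117671 ] 0.5623973350080151
```

Request:
play_rows --moves '[{"xyz":[0,0,0.004],"yaw":0,"jaw":-1},{"xyz":[0.02,-0.0012,0.004],"yaw":0,"jaw":-1},{"xyz":[0.04,-0.0025,0.004],"yaw":0,"jaw":-1},{"xyz":[0.06,-0.004,0.004],"yaw":0,"jaw":-1},{"xyz":[0.07,-0.0045,0.004],"yaw":0,"jaw":-1}]'

```text
time_s: 57.88
ee_pos: [554.2, -20.6, 207.9]
tool_rot: [0.031, 1.0, 0.0, 0.0]
ft_force: [-1.5, 0.8, 1.3]
grip_width: 0.566
finger_force: 30.0
```

Request:
play_rows --moves '[{"xyz":[0.02,-0.0012,0],"yaw":0,"jaw":-1},{"xyz":[0.04,-0.0025,0],"yaw":0,"jaw":-1},{"xyz":[0.06,-0.004,0],"yaw":0,"jaw":-1},{"xyz":[0.07,-0.0045,0],"yaw":0,"jaw":-1}]'

```text
time_s: 58.22
ee_pos: [575.0, -21.9, 207.9]
tool_rot: [0.031, 1.0, 0.0, 0.0]
ft_force: [-2.5, 0.3, 2.2]
grip_width: 0.567
finger_force: 30.0
```

Run:
```python
from h import *
p,a,s=tool(); print(p,a,B(p,"white"),s["time_s"],s["ft_force"],s["ft_torque"],s["grip_width"])
rearx("w24",p[2]-175,"white")
```

```text
[575.01684282 -21.88676651 207.92485442] 86.42306243185706 [-141.     0.2] 58.2167 [-2.47327784  0.27732035  2.1680973 ] [0.10351356 0.40095237 0.03837244] 0.566960334232624
rear row 262 268 372 [-162.9  -23.1] [-162.9   23.3]
```

Request:
play_rows --moves '[{"xyz":[0.02,-0.0012,0],"yaw":0,"jaw":-1},{"xyz":[0.04,-0.0025,0],"yaw":0,"jaw":-1},{"xyz":[0.06,-0.004,0],"yaw":0,"jaw":-1},{"xyz":[0.08,-0.005,0],"yaw":0,"jaw":-1},{"xyz":[0.08,-0.005,0],"yaw":0,"jaw":-1}]'

```text
time_s: 58.68
ee_pos: [599.5, -23.5, 208.2]
tool_rot: [0.031, 1.0, -0.0, 0.001]
ft_force: [-2.2, 0.0, 4.4]
grip_width: 0.564
finger_force: 30.0
```

Request:
play_rows --moves '[{"xyz":[0.02,-0.0012,0],"yaw":0,"jaw":-1},{"xyz":[0.04,-0.0025,0],"yaw":0,"jaw":-1},{"xyz":[0.06,-0.004,0],"yaw":0,"jaw":-1},{"xyz":[0.08,-0.005,0],"yaw":0,"jaw":-1},{"xyz":[0.08,-0.005,0],"yaw":0,"jaw":-1}]'

```text
time_s: 59.1
ee_pos: [622.6, -25.0, 208.2]
tool_rot: [0.031, 1.0, 0.0, -0.001]
ft_force: [-5.6, 0.6, 8.0]
grip_width: 0.568
finger_force: 30.0
```

Run:
```python
from h import *
p,a,s=tool(); print(p,a,B(p,"white"),s["time_s"],s["ft_force"],s["ft_torque"],s["grip_width"])
rearx("w25",p[2]-175,"white")
```

```text
[622.56499468 -24.99682531 208.18674435] 86.41227175142332 [-93.3   0. ] 59.1 [-5.59984483  0.5531249   8.02641033] [0.12234522 1.05140999 0.0320169 ] 0.5675743757886311
rear row 262 267 372 [-115.5  -23.6] [-115.5   23.2]
```

Request:
play_rows --moves '[{"xyz":[0,0,0],"yaw":0,"jaw":0.4},{"xyz":[0,0,0],"yaw":0,"jaw":0.5},{"xyz":[0,0,0],"yaw":0,"jaw":0.5},{"xyz":[0,0,0],"yaw":0,"jaw":0.5},{"xyz":[0,0,0.05],"yaw":0,"jaw":0.5}]'

```text
time_s: 59.57
ee_pos: [621.1, -24.7, 220.5]
tool_rot: [0.031, 1.0, -0.0, -0.002]
ft_force: [-0.3, 0.6, -0.5]
grip_width: 0.751
finger_force: 0.0
```

Request:
play_rows --moves '[{"xyz":[0,0,0.1],"yaw":0,"jaw":0.5},{"xyz":[-0.05,0.003,0.1],"yaw":0,"jaw":-1},{"xyz":[-0.15,0.01,0.1],"yaw":0,"jaw":-1},{"xyz":[-0.18,0.011,0.1],"yaw":0,"jaw":-1},{"xyz":[-0.18,0.011,0.1],"yaw":0,"jaw":-1}]'

```text
time_s: 59.98
ee_pos: [566.1, -21.6, 252.7]
tool_rot: [0.031, 1.0, 0.0, -0.001]
ft_force: [-0.5, 0.3, 0.4]
grip_width: 0.486
finger_force: 0.0
```

Request:
play_rows --moves '[{"xyz":[0,0,0],"yaw":0,"jaw":-1},{"xyz":[0,0,0],"yaw":0,"jaw":-1},{"xyz":[0,0,0],"yaw":0,"jaw":-1},{"xyz":[0,0,-0.1],"yaw":0,"jaw":-1},{"xyz":[0,0,-0.17],"yaw":0,"jaw":-1}]'

```text
time_s: 60.4
ee_pos: [569.4, -21.5, 201.4]
tool_rot: [0.031, 1.0, 0.0, 0.001]
ft_force: [-0.9, -0.2, -0.0]
grip_width: 0.104
finger_force: 0.0
```

Run:
```python
from h import *
p,a,s=tool(); print(p,a,B(p,"white"),s["time_s"],s["ft_force"],s["grip_width"])
```

```text
[569.36679486 -21.53196014 201.37873428] 86.42476603260158 [-146.6    0.2] 60.4 [-0.87100528 -0.24358677 -0.00825684] 0.10447221338316835
```

Request:
play_rows --moves '[{"xyz":[0.02,-0.0012,0],"yaw":0,"jaw":-1},{"xyz":[0.04,-0.0025,0],"yaw":0,"jaw":-1},{"xyz":[0.055,-0.0035,0],"yaw":0,"jaw":-1},{"xyz":[0.065,-0.004,0],"yaw":0,"jaw":-1},{"xyz":[0.075,-0.0047,0],"yaw":0,"jaw":-1}]'

```text
time_s: 60.82
ee_pos: [591.9, -23.1, 203.1]
tool_rot: [0.031, 1.0, 0.0, 0.001]
ft_force: [0.5, 0.1, -1.5]
grip_width: 0.007
finger_force: 0.0
```

Request:
play_rows --moves '[{"xyz":[0.007,-0.0004,0],"yaw":0,"jaw":-1},{"xyz":[0.014,-0.0008,0],"yaw":0,"jaw":-1},{"xyz":[0.014,-0.0008,0],"yaw":0,"jaw":-1}]'

```text
time_s: 61.07
ee_pos: [595.3, -23.3, 202.3]
tool_rot: [0.031, 1.0, 0.0, 0.0]
ft_force: [-0.4, -0.4, 0.5]
grip_width: 0.007
finger_force: 0.0
```

Request:
play_rows --moves '[{"xyz":[0.006,-0.0004,0],"yaw":0,"jaw":-1},{"xyz":[0.01,-0.0006,0],"yaw":0,"jaw":-1},{"xyz":[0.01,-0.0006,0],"yaw":0,"jaw":-1}]'

```text
time_s: 61.32
ee_pos: [597.6, -23.4, 201.8]
tool_rot: [0.031, 1.0, 0.0, -0.0]
ft_force: [-1.1, 0.1, 1.1]
grip_width: 0.006
finger_force: 0.6
```

Run:
```python
from h import *
p,a,s=tool(); print(p,a,B(p,"white"),s["time_s"],s["ft_force"],s["grip_width"])
```

```text
[597.63801658 -23.43870272 201.80635279] 86.41827083472363 [-118.3    0. ] 61.3167 [-1.07837623  0.05629977  1.05844003] 0.006327371994300777
```

Request:
play_rows --moves '[{"xyz":[0.005,-0.0003,0],"yaw":0,"jaw":-1},{"xyz":[0.008,-0.0005,0],"yaw":0,"jaw":-1},{"xyz":[0.008,-0.0005,0],"yaw":0,"jaw":-1}]'

```text
time_s: 61.57
ee_pos: [599.8, -23.6, 201.7]
tool_rot: [0.031, 1.0, 0.0, -0.001]
ft_force: [-3.6, 0.8, 3.0]
grip_width: -0.002
finger_force: 1.9
```

Request:
play_rows --moves '[{"xyz":[0.005,-0.0003,0],"yaw":0,"jaw":-1},{"xyz":[0.008,-0.0005,0],"yaw":0,"jaw":-1},{"xyz":[0.008,-0.0005,0],"yaw":0,"jaw":-1}]'

```text
time_s: 61.82
ee_pos: [600.6, -23.6, 201.3]
tool_rot: [0.031, 1.0, 0.0, -0.003]
ft_force: [-9.8, 1.2, 7.5]
grip_width: 0.008
finger_force: 4.9
```

Request:
play_rows --moves '[{"xyz":[0.005,-0.0003,0],"yaw":0,"jaw":-1},{"xyz":[0.008,-0.0005,0],"yaw":0,"jaw":-1},{"xyz":[0.008,-0.0005,0],"yaw":0,"jaw":-1}]'

```text
time_s: 62.07
ee_pos: [601.4, -23.7, 200.9]
tool_rot: [0.031, 0.999, 0.0, -0.006]
ft_force: [-15.2, 1.0, 11.6]
grip_width: 0.004
finger_force: 7.9
```

Run:
```python
from h import *
p,a,s=tool(); print(p,a,B(p,"white"),s["time_s"],s["ft_force"],s["grip_width"])
```

```text
[601.38621547 -23.66673084 200.89982651] 86.41823917787914 [-114.5    0. ] 62.0667 [-15.2122148    0.95906067  11.62785556] 0.003993321208995761
```

White stops at the same hand position relative to its sleeve as brown, so it is home. I retreat and check everything.

Request:
play_rows --moves '[{"xyz":[-0.05,0.003,0],"yaw":0,"jaw":-1},{"xyz":[-0.1,0.006,0.05],"yaw":0,"jaw":-1},{"xyz":[-0.15,0.01,0.18],"yaw":0,"jaw":-1},{"xyz":[-0.2,0.012,0.31],"yaw":0,"jaw":-1},{"xyz":[-0.25,0.015,0.44],"yaw":0,"jaw":-1}]'

```text
time_s: 62.48
ee_pos: [529.7, -19.5, 334.7]
tool_rot: [0.031, 1.0, -0.0, 0.0]
ft_force: [1.1, 0.2, 0.1]
grip_width: 0.007
finger_force: 0.0
```

Request:
play_rows --moves '[{"xyz":[-0.1,0,0.05],"yaw":0,"jaw":0},{"xyz":[-0.2,0,0.1],"yaw":0,"jaw":0},{"xyz":[-0.3,0,0.1],"yaw":0,"jaw":0},{"xyz":[-0.3,0,0.1],"yaw":0,"jaw":0},{"xyz":[-0.3,0,0.1],"yaw":0,"jaw":0}]'

```text
time_s: 62.9
ee_pos: [439.5, -19.5, 364.1]
tool_rot: [0.031, 1.0, 0.001, 0.001]
ft_force: [1.4, 0.4, -0.3]
grip_width: 0.345
finger_force: 0.0
```

Run:
```python
from h import *
p,a,s=tool(); print(p,s["time_s"])
T,im=shot("top","tf"); S,ims=shot("scene","sf")
g=cv2.cvtColor(im,cv2.COLOR_BGR2GRAY).astype(int)
for u in (301,304,307): print("white",u,g[188:232,u])
for u in (364,368,372): print("brown",u,g[194:200,u],g[220:230,u])
for n,c in (("top",im),("scene",ims)):
    o=load(n+"0")[1]; d=cv2.absdiff(cv2.GaussianBlur(o,(5,5),0),cv2.GaussianBlur(c,(5,5),0)).max(2); k,l,st,ce=cv2.connectedComponentsWithStats((d>60).astype(np.uint8))
    for i in range(1,k):
        if st[i,4]>40: print(n,st[i],ce[i].round(0))
h=lambda x:cv2.cvtColor(x,cv2.COLOR_BGR2HSV)
for nm,lo,hi in (("red",(0,150,120),(6,255,255)),("green",(65,80,40),(90,255,200)),("pink",(165,60,120),(175,255,255))):
    for n,c in (("scene0",load("scene0")[1]),("scenef",ims),("top0",load("top0")[1]),("topf",im)):
        k,l,st,ce=cv2.connectedComponentsWithStats(cv2.inRange(h(c),lo,hi)); print(nm,n,[ce[i].round(1).tolist() for i in range(1,k) if st[i,4]>100])
```

```text
[439.5466955  -19.49531385 364.11476456] 62.9
white 301 [244 245 245 243 217 239 244 244 245 245 245 244 244 245 245 245 244 245
 244 246 245 245 246 245 245 247 246 246 246 246 244 217 166 101  79  75
  77  76  78  76  78  76  73  79]
white 304 [245 245 244 242 212 239 244 244 245 245 244 245 245 245 245 244 245 245
 245 246 246 246 246 246 245 246 246 246 245 246 246 239 180 114  82  73
  78  77  79  76  74  76  76  59]
white 307 [244 244 245 241 222 241 244 244 245 244 244 245 245 245 245 245 245 245
 245 246 245 245 246 247 245 246 246 247 246 246 246 241 175 119  86  71
  63  62  47  54  47  50  50  49]
brown 364 [191 189 188 149 183 190] [187 188 185 184 187 131  97  90  91  90]
brown 368 [192 191 190 166 188 194] [191 189 191 190 185 135 101  94  90  93]
brown 372 [198 196 194 185 183 191] [190 190 191 188 186 148 113  98  96  96]
top [361 199  19  27 451] [370. 212.]
top [295 215  21   7 104] [305. 218.]
top [ 399  227   56   24 1134] [427. 239.]
top [103 237  21  23 189] [115. 245.]
top [ 264  239   61  179 8564] [293. 328.]
top [ 97 243  13  22 135] [103. 253.]
top [208 247
[... 1563 characters left out ...]
ne [472 337  11  26 190] [477. 348.]
scene [457 340  13  31 214] [463. 356.]
scene [470 368  18  34 393] [479. 388.]
scene [454 378  15  23 210] [461. 391.]
red scene0 [[303.5, 108.9], [337.1, 196.3], [350.9, 278.2], [252.7, 350.3], [236.8, 360.8]]
red scenef [[303.5, 108.9], [350.9, 278.1], [252.7, 350.3], [236.9, 360.8]]
red top0 [[205.1, 192.0], [526.0, 240.8], [411.5, 378.3], [557.7, 432.9]]
red topf [[205.1, 192.0], [526.0, 240.8], [411.4, 378.4], [557.2, 432.7]]
green scene0 [[468.9, 357.5]]
green scenef [[473.6, 358.8]]
green top0 [[126.1, 270.7]]
green topf [[121.1, 274.2]]
pink scene0 [[356.3, 420.8]]
pink scenef [[356.3, 420.8]]
pink top0 [[157.2, 157.6]]
pink topf [[157.2, 157.6]]
```

```bash
python3 -c "
from rig import robot
print(robot.hand_in())"
```

```text
the job is handed in; nothing more can be done
None
```

The job is handed in at about 63 s: three offcuts are swept into the tray with the brush, brown then white were pressed and held, then pushed home to the stop (no blue coupon was there), and the gauge is up, the brush is back along its mat and no bystander was seen to move; on the way brown was blocked a few times at its sleeve (up to about 34 N at the wrist).

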